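Fix the relief and hold the sprung jaw open

ROBOT

A 6-joint arm with a two-finger parallel gripper is mounted at the origin on the work surface. World frame = base frame: x ahead of the robot, y to its left, z up, the work surface at z = 0. Lengths are in mm, angles in rad, forces in N, time in s.
With the tool pointing down it reaches from about 350 to 775 mm from the base axis. Payload 7.3 kg.
Tool frame: the origin (TCP) lies on the centre line of the jaws, within the pads' length; the fingertips stand 22 mm ahead of it and the grasp point (between the pads) lies 3 mm ahead of it; x points along the fingers, z is the direction in which the jaws open and shut, and the axes are right-handed (so a half turn about x gives the same grasp; the last joint's range is limited). The gripper opens to 92 mm and grips with 3 to 60 N. Pads are 19 mm wide; open, the fingers measure 130 mm over their backs; the gripper's body (75 mm by 190 mm) begins 47 mm behind the grasp point.
Start: joints at [1.196, 0.342, 1.524, -0, 1.275, -0.146], TCP at [119.059, 511.343, 213.441] pointing down, gripper open.
Joint ranges: [-2.53, 2.53], [-0.77, 2.02], [0.04, 2.7], [-1, 4.14], [0.28, 2.66], [-3.11, 3.11]. Speed limits (rad/s): [2.57, 2.57, 3.14, 3.14, 3.14, 3.14].

INTERFACE

Orientations are given as [roll, pitch, yaw] about the fixed x, y, z axes, in that order (R = Rz(yaw) Ry(pitch) Rx(roll)).
In Python, from plant import readout, imaging, bot gives the robot as it stands.
- The arm moves only by the tool arm_command, never from a script. Its argument "plan" is a list of rows, each an object of numbers: "tx", "ty", "tz": the shift along the tool's x, y, z in cm; "wx", "wy", "wz": the turn, a rotation vector about the tool's x, y, z in rad; "jaw": the opening, from -1 (shut) to 1 (fully open). In form: [{"tx": .., "ty": .., "tz": .., "wx": .., "wy": .., "wz": .., "jaw": ..}, ...]. A call has 1 to 20 rows; each row shifts and turns the commanded pose from where the row before left it, along the tool's axes as they then stand; what a row does not reach is not made up. A row lasts 1/10 s, in which the tool goes at most 50 mm and 8.59 degrees, less where a joint would pass 70% of its speed; a pose out of reach is approached as far as the arm can. A call with a gripper value outside its range is refused whole. The fingers move at their own pace and stop on an object; the grip force is fixed at half the most. Time passes only in rows, so rows that do not move let the fingers close. It gives the time, the measured TCP pose, the force and the opening at its end, in the units of the state.
- readout.get_obs(): the state, without advancing time (a new reading comes with each control period).
- imaging.capture(name): name is "side" or "top" or "wrist"; returns the picture (384x512x3 uint8, blue, green, red); there is no depth.
- imaging.get_calibration(name): a dict with "fx", "fy", "cx", "cy" (pixels), "position" and "rotation" of the camera in the world; the wrist camera has in their place "mount" (4x4, takes a point from camera to tool coordinates, whose origin is the TCP and whose axes are the tool frame's). Camera axes: x right, y up, looking along -z (the intrinsics and any distortion apply to the point x, -y, -z); pixel columns grow to the right and rows downward; lengths in mm; the calibration is good to about 2 mm. A picture is of the moment at which its call begins: read the wrist's pose just before it. get_calibration takes no time and is no camera call.
- bot.close_job(): hands the job in, once; it reports no verdict.
The state is a dict: "time": time; "joint_positions": joint angles; "dq": joint speeds; "tau": joint torques, N m; "tool_pos": TCP position; "tcp_rot": TCP orientation; "contact_force": force on the tool from outside, world axes, zero at the start; "moment": the same for the moment, N m; "grip_width": finger opening in mm.
Only numpy, scipy, OpenCV 4.12 (cv2) and the standard library are available. Lean on these libraries where they do the work, as an engineer would, in place of code of your own. Each camera call takes 0.05 s, during which the arm holds its last target.

TASK

Give the metal relief panel a burst of fixative: press the nozzle of the uncapped spray can down and let it come back up. Then pull the panel jig's sprung jaw out by its handle until the pointer on the jaw lines up with the index mark on the jig's side rail, so that the panel can be lifted out, and keep it there: the program finishes while still holding the handle at the mark. Leave the other things on the table where they are.

Things in the scene. Friction and masses are not known exactly. Their poses are not given: they have to be found in the camera images.
- spray_can: aluminium spray can with paper band, 52 mm diameter, fixed upright in a round dark steel stand (80 mm diameter); origin under the centre of the stand on the table, z up, the nozzle sprays to its -x. It has no cap: a small white nozzle of 26 mm diameter stands on its top. A like can, also fixed, 170 mm tall with a 55 mm wide white cap, stands 90 to 210 mm away and plays no part.
- nozzle_top (a point): centre of the flat top of the spray can's nozzle, 169 mm above the table when up; moves with the nozzle
- nozzle (a joint): nozzle travel in m: 0 up, 0.006 fully down; it returns by its own spring, which takes 2 N to start and about 7 N to bring fully down
- jig: plywood board, 310 x 190 x 18 mm, fixed to the table, carrying a square silver relief panel, a fence at its far end and a dark steel guide block (20 mm long, top 60 mm above the table) near its robot end; origin on the table, 25 mm from the board's centre towards its robot end; x points along the slide away from the robot, y to the left, z up
- handle (a point): centre of the dark wooden handle bar of the sprung slide, 55 mm above the table, 157 mm to the robot's side of the jig's origin when home; bar 14 mm (x) by 112 mm (y) by 30 mm (z), axes as the jig's. Two 10 mm steel rods, 96 mm apart, join it to the jaw; between them, behind the bar (+x), 45 mm are clear to the guide block when home, more when pulled. Only flat scissors may lie on its robot side.
- slide (a joint): travel of the slide (handle, rods, wooden jaw and pointer together) in m: 0 home with the jaw against the panel, growing as the handle is pulled along the jig's -x towards the robot, stop at 0.07. A spring returns it: 4 N at home, rising by 1.2 N every 10 mm, plus slight friction
- pointer (a point): tip of the small steel pointer (4 mm wide) at the right end (-y) of the wooden jaw, above the side rail; moves with the slide; axes as the jig's
- mark: index mark on the rail at the right (-y) edge of the board: a dark steel clamp, 12 mm wide (x), 16 mm long (y), with a bright upright fin 3 mm wide (x) and 26 mm tall. Origin at its foot on the board, axes as the jig's; the fin stands at its x = 0, 30 to 55 mm to the robot's side of the pointer when home. The pointer lines up when its x in this frame is 0 (it passes 4 mm beside the fin)
- glue_bottle: bystander: white glue bottle, 68 mm diameter, 170 mm tall, standing; origin under its centre
- tub: bystander: open white plastic tub, 90 mm rim, 75 mm tall; origin under its centre
- tape: bystander: roll of tape lying flat, 68 mm diameter, 22 mm tall, left of the handle; origin under its centre
- brush: bystander: paint brush 170 mm long lying beside the right edge of the jig; origin under its middle
- brush_tin: bystander: steel tin of 76 mm diameter, 100 mm tall, with brushes up to 200 mm; origin under its centre
- scissors: bystander: scissors with black grips, 150 mm long, lying near the robot, 11 mm high; origin near the pivot, on the table
- water_bottle: bystander: clear water bottle, 64 mm diameter, 200 mm tall; origin under its centre
Not all that is in view belongs to the job. What is shaped like the spray_can but pink or red is not meant.

How it is judged:
By the outcome, as a careful person would: the job done as asked, in the order asked, and still so for the second after the job is handed in, while the arm keeps its last pose, push and grip.
It also fails if it takes over 42 s, if anything falls off the work surface, if the arm or the gripper's body presses on something with over 40 N, if the wrist force passes 120 N, or if a joint passes its speed limit or range.

## Working session

There is one attempt and no reset: what is moved stays moved. The work goes in short steps, Python scripts to look and compute and a tool call to move; the robot and the scene stay as the last step left them, time stands still between calls to the robot, and variables do not carry over. Pictures are saved under pics/ and viewed, and the job is handed in when it is done.

Besides the shell and the picture viewer there is one more tool, called after "Call:" as name([rows], argument=value, ...), one row to a line, values as JSON. arm_command: Moves the arm, as the interface text tells. Its arguments: {"type":"object","properties":{"plan":{"type":"array"}},"required":["plan"]}

```bash
ls; mkdir -p pics; python3 - <<'E'
from plant import readout, imaging, bot
import cv2
print(readout.get_obs())
for n in ("side","top","wrist"):
    print(n,imaging.get_calibration(n))
for n in ("side","top"):
    cv2.imwrite(f"pics/{n}0.png",imaging.capture(n))
E
```

```text
pics
{'time': 0.0, 'joint_positions': array([ 1.19602215e+00,  3.42697477e-01,  1.52502658e+00, -4.31375025e-06,
        1.27539669e+00, -1.46005464e-01]), 'dq': array([ 0.00074723, -0.00156083, -0.00113618, -0.00060985, -0.00086112,
        0.0012328 ]), 'tau': array([-1.13132042e-03, -4.31247067e+01, -2.44225323e+01,  7.17013143e-02,
        5.61280386e-02, -1.27172584e-04]), 'tool_pos': array([118.88139599, 510.91975923, 212.75474646]), 'tcp_rot': array([ 2.99828661,  1.56926823, -1.94286982]), 'contact_force': array([-0.31151249, -0.07148141,  0.08365039]), 'moment': array([0.06327668, 0.00324454, 0.016039  ]), 'grip_width': 91.61427516987018}
side {'fx': 470.82044296863506, 'fy': 470.82044296863506, 'cx': 260.7623179470315, 'cy': 197.10737197327813, 'position': array([-368.69841809, -839.33761651,  893.53042033]), 'rotation': array([ 1.01931447, -0.01929294, -0.78518023])}
top {'fx': 492.7412167234069, 'fy': 492.7412167234069, 'cx': 260.7739939169772, 'cy': 184.0510931561225, 'position': array([ 262.63486937,   25.1843239 , 1479.46391839]), 'rotation': array([ 0.19158858,  0.00466617, -1.60060021])}
wrist {'fx': 319.0679692040204, 'fy': 319.0679692040204, 'cx': 253.4769656153887, 'cy': 192.95892658386984, 'mount': array([[ 1.44355967e-03,  2.72067440e-01, -9.62277104e-01,
        -1.70268917e+02],
       [-4.30499748e-04,  9.62278186e-01,  2.72067100e-01,
         7.32255820e+01],
       [ 9.99998865e-01,  2.15149572e-05,  1.50623095e-03,
         1.64686797e+00],
       [ 0.00000000e+00,  0.00000000e+00,  0.00000000e+00,
         1.00000000e+00]])}
```

View pics/side0.png

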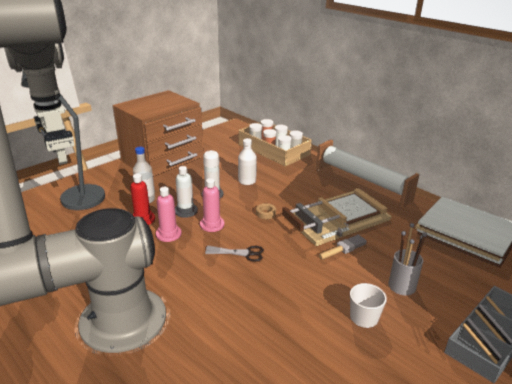

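View pics/top0.png

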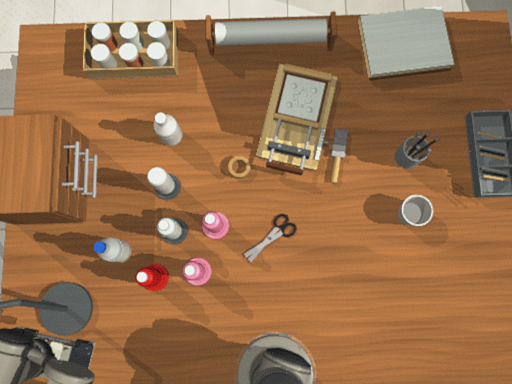

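```bash
cat > h.py <<'E'
import numpy as np, cv2
from scipy.spatial.transform import Rotation as R
from plant import readout, imaging
def cam(name,obs=None):
    c=imaging.get_calibration(name)
    K=np.array([[c['fx'],0,c['cx']],[0,c['fy'],c['cy']],[0,0,1.]])
    if 'mount' in c:
        o=obs or readout.get_obs()
        T=np.eye(4);T[:3,:3]=R.from_euler('xyz',o['tcp_rot']).as_matrix();T[:3,3]=o['tool_pos']
        T=T@c['mount'];return K,T[:3,:3],T[:3,3]
    return K,R.from_euler('xyz',c['rotation']).as_matrix(),np.array(c['position'])
def ray(C,uv):
    K,Rm,p=C
    d=np.linalg.inv(K)@np.array([uv[0],uv[1],1.]);d=Rm@np.array([d[0],-d[1],-d[2]])
    return p,d/np.linalg.norm(d)
def plane(C,uv,z):
    p,d=ray(C,uv);return p+d*(z-p[2])/d[2]
def proj(C,X):
    K,Rm,p=C
    q=Rm.T@(np.asarray(X,float)-p);q=K@np.array([q[0],-q[1],-q[2]]);return q[:2]/q[2]
def tri(C1,a,C2,b):
    p1,d1=ray(C1,a);p2,d2=ray(C2,b)
    s=np.linalg.lstsq(np.c_[d1,-d2],p2-p1,rcond=None)[0]
    A=p1+s[0]*d1;B=p2+s[1]*d2;return (A+B)/2,np.linalg.norm(A-B)
def crop(src,x0,y0,x1,y1,f,out):
    im=cv2.imread(src)[y0:y1,x0:x1];cv2.imwrite(out,cv2.resize(im,None,fx=f,fy=f,interpolation=cv2.INTER_CUBIC))
E
python3 - <<'E'
from h import *
T=cam('top');S=cam('side')
print(proj(T,[0,0,0]),proj(S,[0,0,0]))
crop('pics/top0.png',130,150,250,300,4,'pics/c1.png')
crop('pics/side0.png',120,140,260,250,5,'pics/c2.png')
crop('pics/top0.png',210,50,370,210,4,'pics/c3.png')
for uv in [(172,228),(168,226)]: print(plane(T,uv,169))
E
```

```text
[274.79416986 373.31597999] [122.64487568 318.66934576]
[404.89203707 263.77853099 169.        ]
[410.56054072 274.47678818 169.        ]
```

View pics/c1.png

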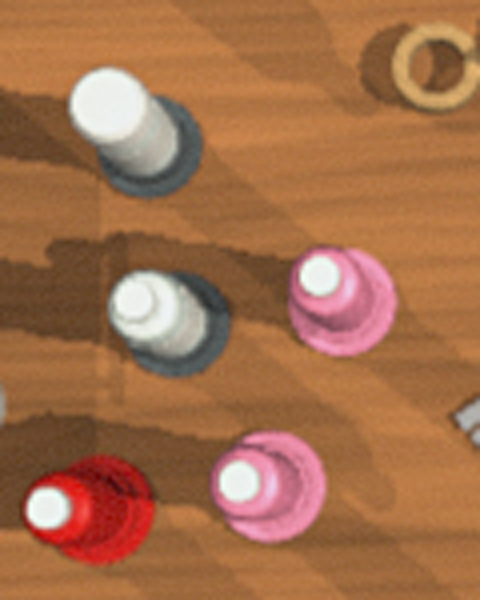

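View pics/c2.png

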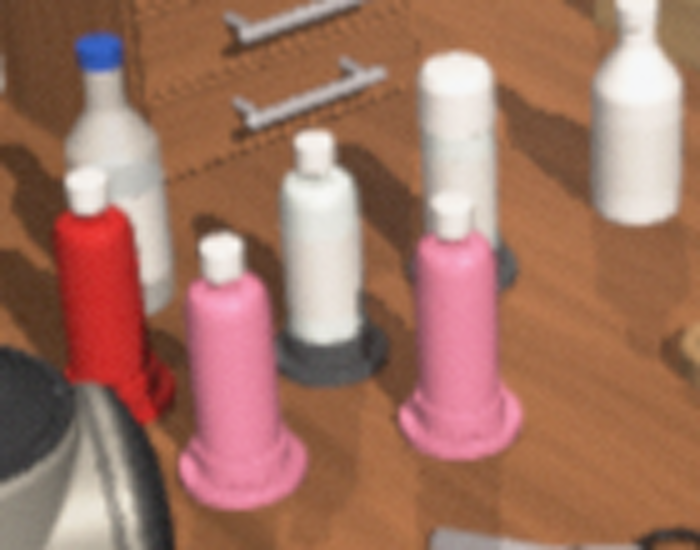

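View pics/c3.png

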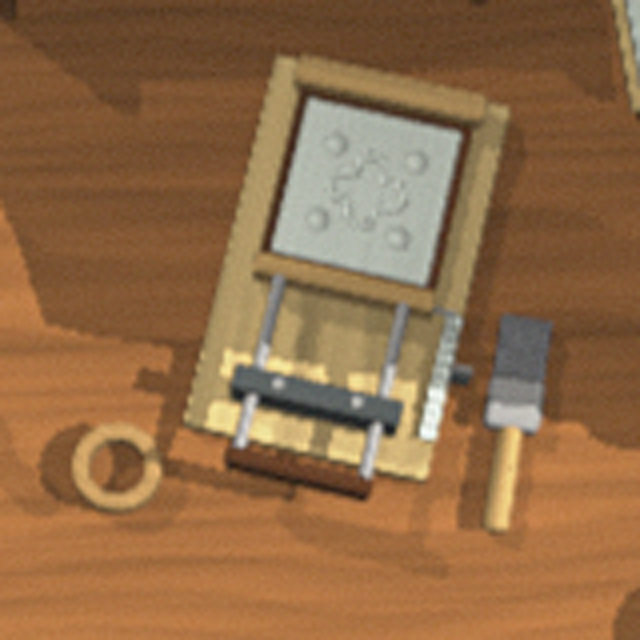

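```bash
python3 - <<'E'
from h import *
T=cam('top');S=cam('side')
def pt(c,o,f): return (c[0]/f+o[0]-.4,c[1]/f+o[1]-.4)
a=pt((133,298),(130,150),4);b=pt((315,138),(120,140),5)
print(a,b,tri(T,a,S,b),plane(T,a,169),plane(S,b,169))
for i,(n,c) in enumerate({'pinkA':(320,273),'pinkB':(240,481),'red':(47,508)}.items()):
    print(n,plane(T,pt(c,(130,150),4),169))
print('cap',plane(T,pt((107,103),(130,150),4),170))
f=lambda c,z:plane(T,pt(c,(210,50),4),z)
# handle bar top corners z=70
for c in [(230,452),(372,485),(366,496),(228,464)]: print('handle',f(c,70))
# board corners z=18
for c in [(275,55),(508,105),(430,480),(185,425)]: print('board',f(c,18))
for c in [(235,368),(402,403)]: print('guide',f(c,60))
print('mark?',f((460,375),44)); print('scissors',plane(T,(250,260),11),plane(T,(285,222),11))
E
python3 - <<'E'
import sys; sys.path.insert(0,'.')
import os; os.chdir('.')
from h import *
crop('pics/side0.png',260,180,400,270,5,'pics/c4.png')
E
```

```text
(162.85, 224.1) (182.6, 167.2) (array([416.76672164, 287.20481703, 170.92202815]), np.float64(2.290392716525414)) [416.06352619 288.26187208 169.        ] [419.76255017 289.49459884 169.        ]
pinkA [429.0458351  163.28672697 169.        ]
pinkB [293.53753596 217.10990199 169.        ]
red [279.90245065 343.43988905 169.        ]
cap [549.50844951 306.81552138 170.        ]
handle [599.71099705   3.11793273  70.        ]
handle [571.69628357 -99.96517701  70.        ]
handle [563.60365189 -95.20353124  70.        ]
handle [590.71572236   4.87628148  70.        ]
board [934.23948542 -43.78231464  18.        ]
board [ 886.24615443 -225.79592259   18.        ]
board [ 585.62480169 -148.75812799   18.        ]
board [634.38552755  35.9753891   18.        ]
guide [666.33191104  -2.84254422  60.        ]
guide [ 635.53918346 -125.99445176   60.        ]
mark? [ 660.14413424 -172.42349293   44.        ]
scissors [320.56079932  62.08815668  11.        ] [429.77963939 -45.42193778  11.        ]
```

View pics/c4.png

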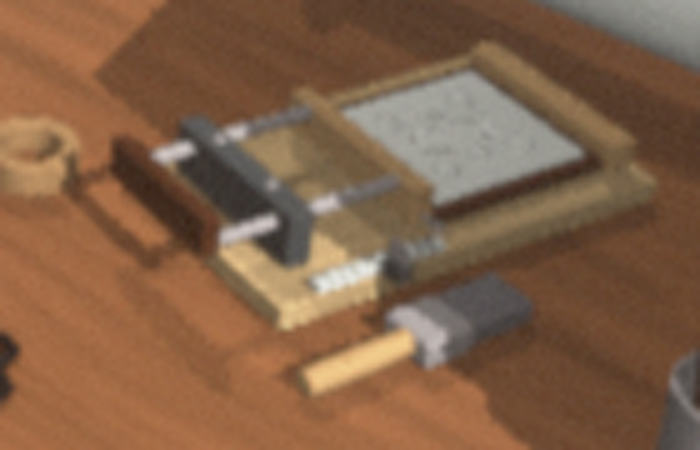

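```bash
python3 - <<'E'
from h import *
T=cam('top');S=cam('side')
cv2.imwrite('pics/w0.png',imaging.capture('wrist'))
crop('pics/side0.png',0,40,140,220,4,'pics/c5.png')
crop('pics/top0.png',0,270,130,384,5,'pics/c6.png')
print(plane(T,(67,307),10),plane(S,(82,197),10))
print(proj(T,[119,511,213]),proj(S,[119,511,213]))
print(R.from_euler('xyz',readout.get_obs()['tcp_rot']).as_matrix())
E
```

```text
[201.6317993  596.60086888  10.        ] [198.53022193 597.84760771  10.        ]
[ 68.03577143 344.89693225] [ 59.60042686 161.07968938]
[[-4.02729752e-04 -9.73934769e-01  2.26827918e-01]
 [-1.10530042e-03  2.26828231e-01  9.73934152e-01]
 [-9.99999308e-01  1.41519266e-04 -1.16784099e-03]]
```

View pics/c5.png

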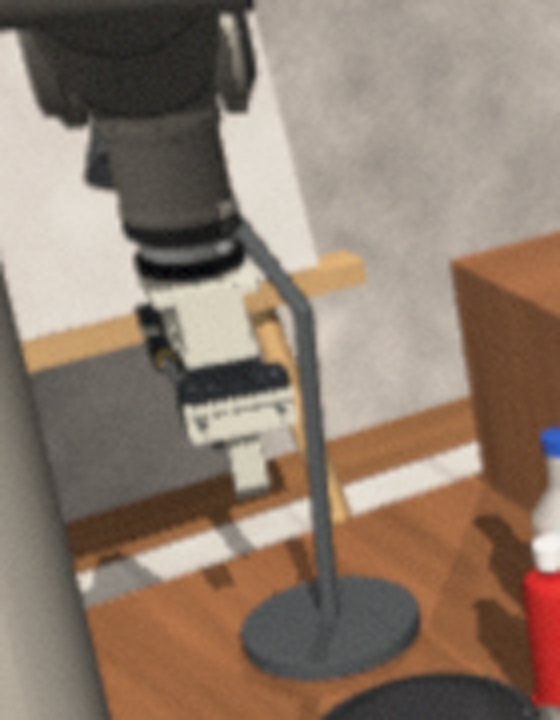

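View pics/c6.png

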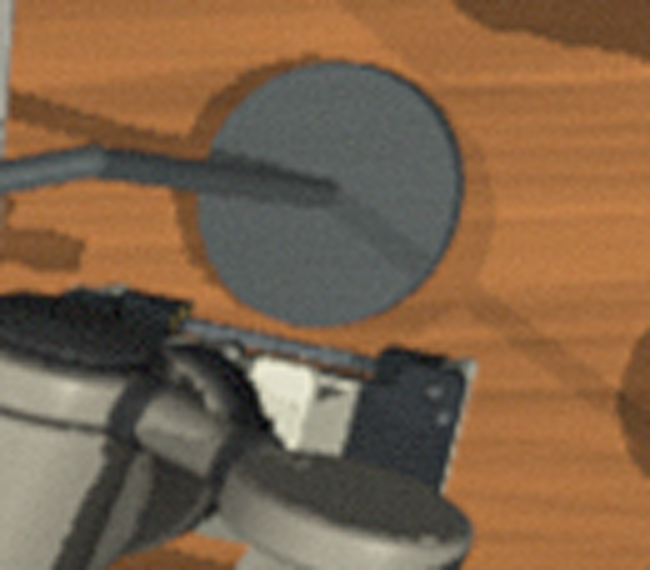

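View pics/w0.png

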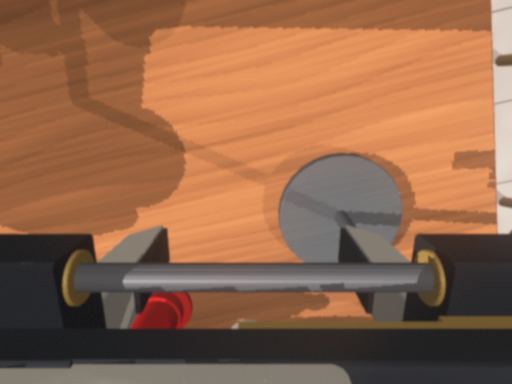

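Call:
arm_command([
  {"tz":-3,"tx":-1,"jaw":-1},
  {"tz":-3,"tx":-1,"jaw":-1},
  {"tz":-3,"tx":-1,"jaw":-1},
  {"tz":-3,"tx":-1,"jaw":-1},
  {"jaw":-1},
  {"jaw":-1},
])

```text
invalid input at $.plan[0]: expected keys tx, ty, tz, wx, wy, wz, jaw
```

```bash
cat >> h.py <<'E'
def delta(target,tilt=True,az=None):
    o=readout.get_obs();M=R.from_euler('xyz',o['tcp_rot']).as_matrix()
    print('t',round(o['time'],2),'pos',o['tool_pos'].round(1),'F',o['contact_force'].round(1),'w',round(o['grip_width'],1))
    print('tool cm',(M.T@(np.array(target)-o['tool_pos'])/10).round(2),'z az',np.degrees(np.arctan2(M[1,2],M[0,2])).round(1),'x',M[:,0].round(4))
    if az is not None:
        Z=np.array([np.cos(az),np.sin(az),0]);X=np.array([0,0,-1.]);D=np.c_[X,np.cross(Z,X),Z]
        print('rotvec tool',(R.from_matrix(M.T@D).as_rotvec()).round(4))
E
python3 -c "
from h import *
delta([417,288,240],az=np.radians(34.6)); T=cam('top');print(plane(T,(100,247),200)); print(readout.get_obs()['joint_positions'])"
```

```text
t 0.15 pos [119.  511.  212.9] F [-0.8  0.1 -0.4] w 91.6
tool cm [ -2.7  -34.09 -14.96] z az 76.9 x [-4.0e-04 -1.1e-03 -1.0e+00]
rotvec tool [ 7.381e-01 -1.200e-03  3.000e-04]
[357.95842358 444.1056972  200.        ]
[ 1.19597595e+00  3.42584763e-01  1.52480087e+00 -3.12400962e-05
  1.27538303e+00 -1.45991553e-01]
```

All keys needed in each row.

Call:
arm_command([
  {"tx":-1,"ty":0,"tz":-3,"wx":0,"wy":0,"wz":0,"jaw":-1},
  {"tx":-1,"ty":0,"tz":-3,"wx":0,"wy":0,"wz":0,"jaw":-1},
  {"tx":-1,"ty":0,"tz":-3,"wx":0,"wy":0,"wz":0,"jaw":-1},
  {"tx":-1,"ty":0,"tz":-3,"wx":0,"wy":0,"wz":0,"jaw":-1},
  {"tx":0,"ty":0,"tz":0,"wx":0,"wy":0,"wz":0,"jaw":-1},
])

```text
time: 0.65
tool_pos: [91.1, 392.3, 254.6]
tcp_rot: [-0.33, 1.57, 1.012]
contact_force: [-0.3, 0.2, 0.2]
grip_width: 56.1
```

```bash
python3 -c "
from h import *
delta([417,288,240],az=np.radians(34.6))"
```

```text
t 0.65 pos [ 91.1 392.3 254.6] F [-0.3  0.2  0.2] w 56.1
tool cm [  1.47 -34.1   -2.77] z az 76.9 x [ 6.e-04  9.e-04 -1.e+00]
rotvec tool [ 0.7381  0.0011 -0.    ]
```

Call:
arm_command([
  {"tx":0,"ty":-3.4,"tz":-0.28,"wx":0,"wy":0,"wz":0,"jaw":-1},
  {"tx":0,"ty":-3.4,"tz":-0.28,"wx":0,"wy":0,"wz":0,"jaw":-1},
  {"tx":0,"ty":-3.4,"tz":-0.28,"wx":0,"wy":0,"wz":0,"jaw":-1},
  {"tx":0,"ty":-3.4,"tz":-0.28,"wx":0,"wy":0,"wz":0,"jaw":-1},
  {"tx":0,"ty":-3.4,"tz":-0.28,"wx":0,"wy":0,"wz":0,"jaw":-1},
  {"tx":0,"ty":-3.4,"tz":-0.28,"wx":0,"wy":0,"wz":0,"jaw":-1},
  {"tx":0,"ty":-3.4,"tz":-0.28,"wx":0,"wy":0,"wz":0,"jaw":-1},
  {"tx":0,"ty":-3.4,"tz":-0.28,"wx":0,"wy":0,"wz":0,"jaw":-1},
  {"tx":0,"ty":-3.4,"tz":-0.28,"wx":0,"wy":0,"wz":0,"jaw":-1},
  {"tx":0,"ty":-3.4,"tz":-0.28,"wx":0,"wy":0,"wz":0,"jaw":-1},
  {"tx":2,"ty":0,"tz":0,"wx":0,"wy":0,"wz":0,"jaw":-1},
  {"tx":0,"ty":0,"tz":0,"wx":0,"wy":0,"wz":0,"jaw":-1},
])

```text
time: 1.85
tool_pos: [416.5, 289.2, 230.5]
tcp_rot: [2.222, 1.565, -2.721]
contact_force: [-0.5, -0.1, -0.0]
grip_width: -0.0
```

```bash
python3 -c "
from h import *
delta([417,288,191])
S=cam('side');T=cam('top');W=cam('wrist')
for n in ('side','top','wrist'): cv2.imwrite(f'pics/{n}1.png',imaging.capture(n))
crop('pics/side1.png',130,120,260,220,5,'pics/d1.png')
o=readout.get_obs()['tool_pos'];tip=o-[0,0,22]
print(proj(S,tip),proj(S,[417,288,169]),proj(W,[417,288,169]),proj(W,tip))
"
```

```text
t 1.85 pos [416.5 289.2 230.5] F [-0.5 -0.1 -0. ] w -0.0
tool cm [ 3.95 -0.1  -0.09] z az 76.8 x [-0.0051 -0.0023 -1.    ]
[180.68152416 155.63532369] [182.19233178 167.6306796 ] [250.66673585 204.05441487] [253.39469655 222.75705238]
```

View pics/d1.png

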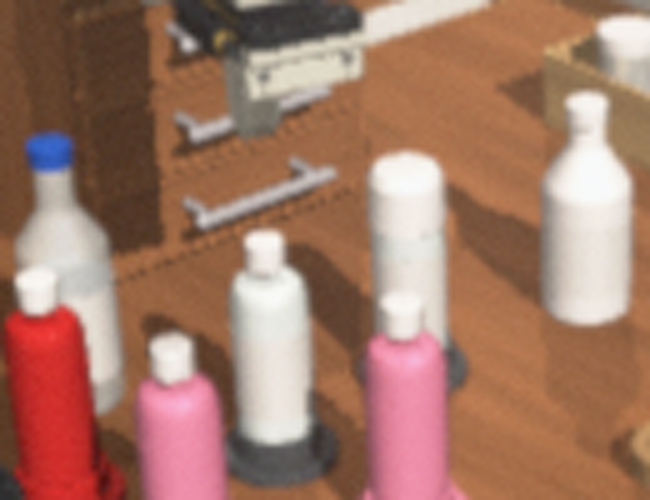

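View pics/wrist1.png

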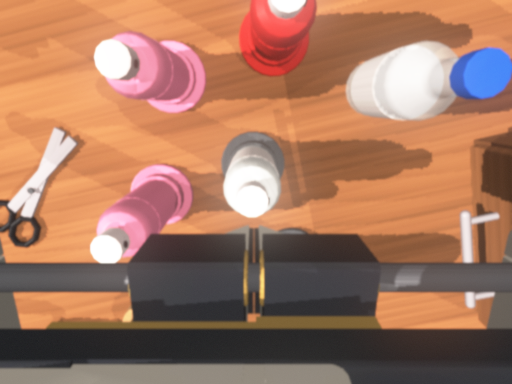

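View pics/top1.png

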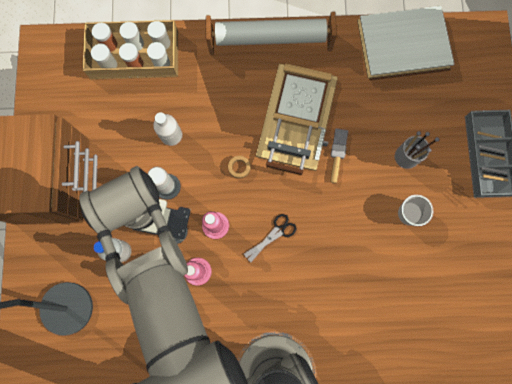

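```bash
python3 -c "
from h import *
W=cam('wrist')
print(plane(W,(255.5,199),169),plane(W,(253,197),169))
S=cam('side')
for z in (220,208,230,240): print(z,proj(S,[416.5,289,z]))
crop('pics/side1.png',160,110,210,180,10,'pics/d2.png')
crop('pics/wrist1.png',190,120,320,280,5,'pics/d3.png')
"
```

```text
[415.18365448 293.69478778 169.        ] [413.18580167 292.18580841 169.        ]
220 [180.78685416 153.44304117]
208 [181.04775453 156.81294956]
230 [180.56776413 150.61317425]
240 [180.34713606 147.76344129]
```

View pics/d2.png

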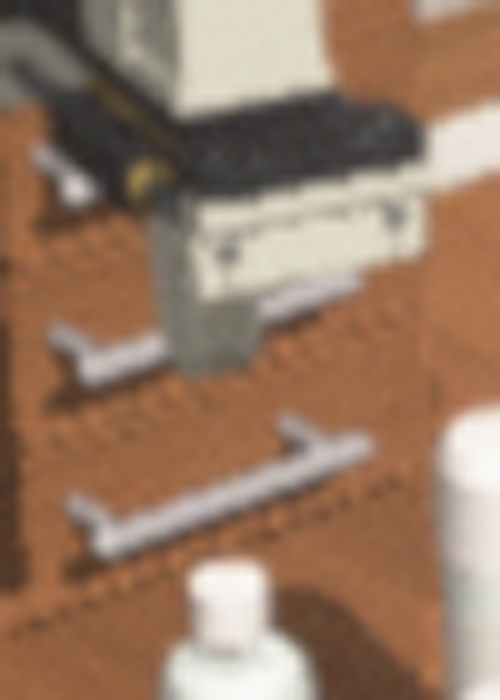

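View pics/d3.png

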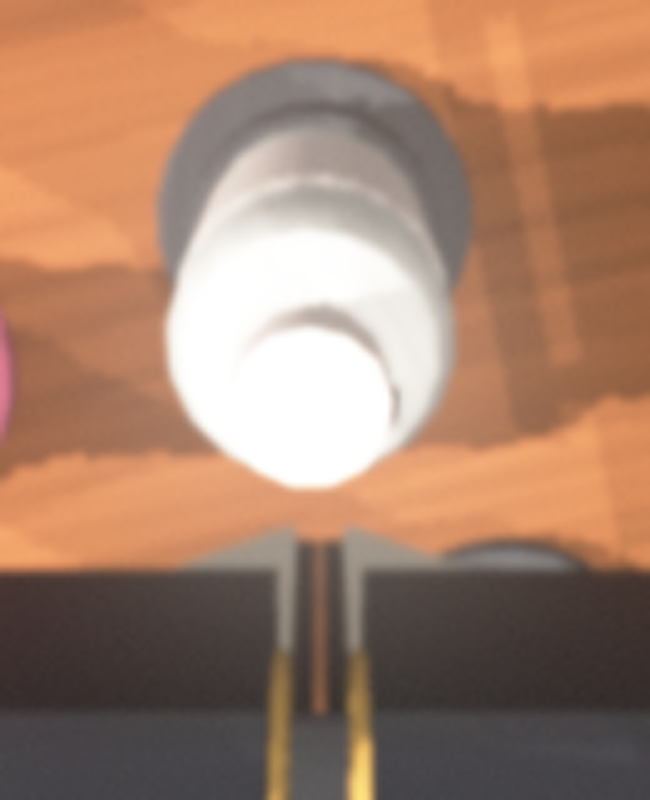

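Call:
arm_command([
  {"tx":1.5,"ty":0,"tz":0,"wx":0,"wy":0,"wz":0,"jaw":-1},
  {"tx":1,"ty":0,"tz":0,"wx":0,"wy":0,"wz":0,"jaw":-1},
  {"tx":0.5,"ty":0,"tz":0,"wx":0,"wy":0,"wz":0,"jaw":-1},
  {"tx":0,"ty":0,"tz":0,"wx":0,"wy":0,"wz":0,"jaw":-1},
])

```text
time: 2.4
tool_pos: [416.2, 290.2, 203.2]
tcp_rot: [2.182, 1.57, -2.759]
contact_force: [0.1, 0.9, -0.6]
grip_width: 0.3
```

```bash
python3 -c "
from h import *
delta([417,290,185])
S=cam('side');W=cam('wrist')
for n in ('side','wrist'): cv2.imwrite(f'pics/{n}2.png',imaging.capture(n))
crop('pics/side2.png',160,110,210,180,10,'pics/d4.png')
crop('pics/wrist2.png',190,120,320,280,5,'pics/d5.png')
"
```

```text
t 2.4 pos [416.2 290.2 203.2] F [ 0.1  0.9 -0.6] w 0.3
tool cm [ 1.82 -0.09  0.  ] z az 76.9 x [-7.e-04 -3.e-04 -1.e+00]
```

View pics/d4.png

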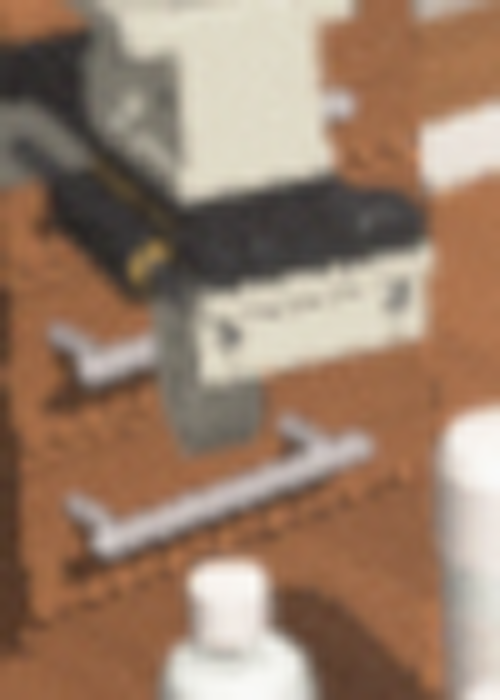

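View pics/d5.png

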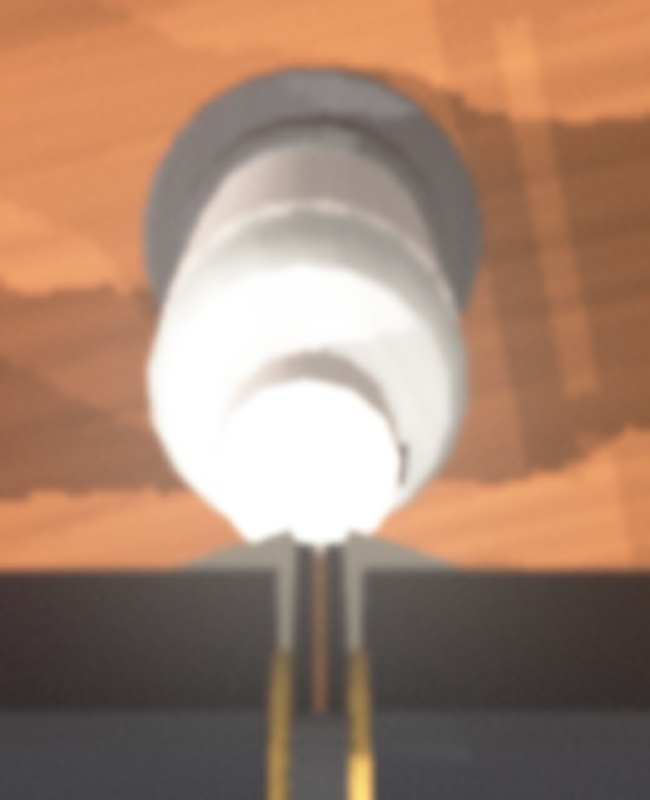

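```bash
python3 -c "
from h import *
S=cam('side');W=cam('wrist')
o=readout.get_obs();M=R.from_euler('xyz',o['tcp_rot']).as_matrix()
for x in (-20,-10,0,10,22):
  for y in (-9.5,9.5):
    for z in (0,-15,15):
      X=M@[x,y,z]+o['tool_pos']; print(x,y,z,proj(W,X).round(1),proj(S,X).round(1))
"; 
```

```text
-20 -9.5 0 [250.8 266.9] [183.3 151.5]
-20 -9.5 -15 [222.2 266.9] [185.2 153.3]
-20 -9.5 15 [279.5 266.9] [181.4 149.7]
-20 9.5 0 [250.7 233.2] [177.7 152.8]
-20 9.5 -15 [221.2 233.2] [179.7 154.7]
-20 9.5 15 [280.3 233.2] [175.9 151. ]
-10 -9.5 0 [251. 258.] [183.5 154.3]
-10 -9.5 -15 [223.9 257.9] [185.4 156.2]
-10 -9.5 15 [278.1 258. ] [181.6 152.5]
-10 9.5 0 [250.9 225.9] [178.  155.7]
-10 9.5 -15 [223.  225.9] [179.9 157.5]
-10 9.5 15 [278.8 225.9] [176.1 153.8]
0 -9.5 0 [251.1 249.9] [183.7 157.1]
0 -9.5 -15 [225.5 249.9] [185.6 159. ]
0 -9.5 15 [276.8 249.9] [181.8 155.3]
0 9.5 0 [251.1 219.4] [178.2 158.5]
0 9.5 -15 [224.6 219.4] [180.1 160.3]
0 9.5 15 [277.5 219.4] [176.3 156.6]
10 -9.5 0 [251.3 242.7] [183.9 159.9]
10 -9.5 -15 [226.9 242.7] [185.8 161.8]
10 -9.5 15 [275.7 242.7] [182.  158.1]
10 9.5 0 [251.2 213.5] [178.4 161.2]
10 9.5 -15 [226.1 213.5] [180.3 163.1]
10 9.5 15 [276.3 213.5] [176.6 159.4]
22 -9.5 0 [251.4 234.9] [184.1 163.2]
22 -9.5 -15 [228.4 234.9] [186.1 165.1]
22 -9.5 15 [274.5 234.9] [182.3 161.4]
22 9.5 0 [251.4 207.2] [178.7 164.6]
22 9.5 -15 [227.7 207.2] [180.6 166.5]
22 9.5 15 [275.  207.2] [176.8 162.7]
```

View pics/wrist2.png

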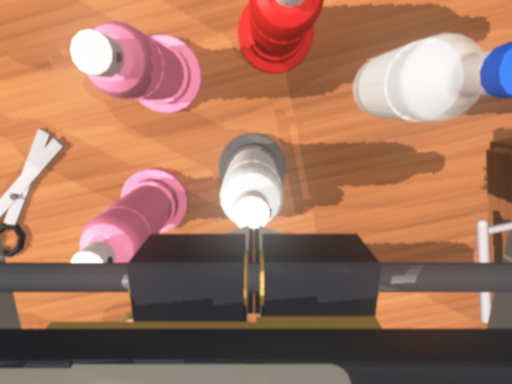

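Call:
arm_command([
  {"tx":0.5,"ty":0,"tz":0,"wx":0,"wy":0,"wz":0,"jaw":-1},
  {"tx":0.5,"ty":0,"tz":0,"wx":0,"wy":0,"wz":0,"jaw":-1},
  {"tx":0,"ty":0,"tz":0,"wx":0,"wy":0,"wz":0,"jaw":-1},
])

```text
time: 2.8
tool_pos: [416.2, 289.9, 192.7]
tcp_rot: [2.2, 1.57, -2.741]
contact_force: [0.7, 1.0, 0.3]
grip_width: 0.4
```

Call:
arm_command([
  {"tx":0.3,"ty":0,"tz":0,"wx":0,"wy":0,"wz":0,"jaw":-1},
  {"tx":0,"ty":0,"tz":0,"wx":0,"wy":0,"wz":0,"jaw":-1},
])

```text
time: 3.0
tool_pos: [416.5, 290.0, 190.1]
tcp_rot: [2.16, 1.57, -2.781]
contact_force: [-0.9, -0.1, -0.2]
grip_width: 0.4
```

Call:
arm_command([
  {"tx":0.2,"ty":0,"tz":0,"wx":0,"wy":0,"wz":0,"jaw":-1},
  {"tx":0,"ty":0,"tz":0,"wx":0,"wy":0,"wz":0,"jaw":-1},
])

```text
time: 3.2
tool_pos: [416.6, 290.0, 188.3]
tcp_rot: [1.767, 1.571, 3.109]
contact_force: [-0.5, 0.8, 0.6]
grip_width: 0.3
```

Call:
arm_command([
  {"tx":0.3,"ty":0,"tz":0,"wx":0,"wy":0,"wz":0,"jaw":-1},
  {"tx":0.3,"ty":0,"tz":0,"wx":0,"wy":0,"wz":0,"jaw":-1},
  {"tx":0,"ty":0,"tz":0,"wx":0,"wy":0,"wz":0,"jaw":-1},
])

```text
time: 3.5
tool_pos: [416.4, 290.0, 181.9]
tcp_rot: [2.198, 1.57, -2.743]
contact_force: [0.5, 0.6, 0.2]
grip_width: 0.5
```

```bash
python3 -c "
from h import *
delta([417,290,185])
for n in ('side','wrist'): cv2.imwrite(f'pics/{n}3.png',imaging.capture(n))
crop('pics/side3.png',160,110,210,180,10,'pics/d6.png')
crop('pics/wrist3.png',190,120,320,280,5,'pics/d7.png')
"
```

```text
t 3.5 pos [416.4 290.  181.9] F [0.5 0.6 0.2] w 0.5
tool cm [-0.31 -0.06  0.02] z az 76.9 x [-8.e-04 -3.e-04 -1.e+00]
```

View pics/d6.png

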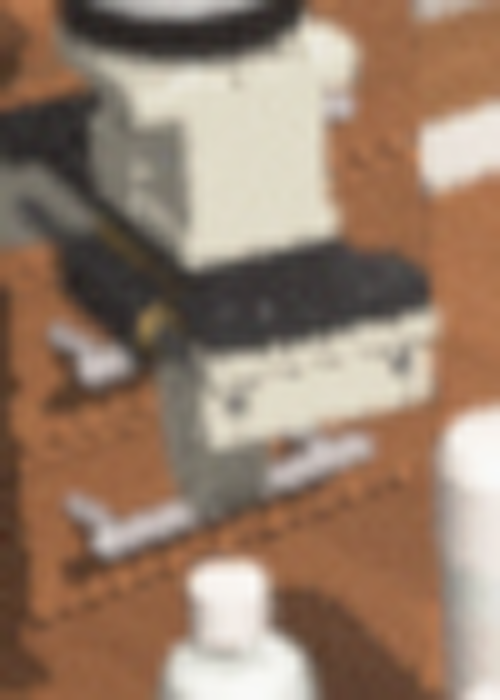

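View pics/d7.png

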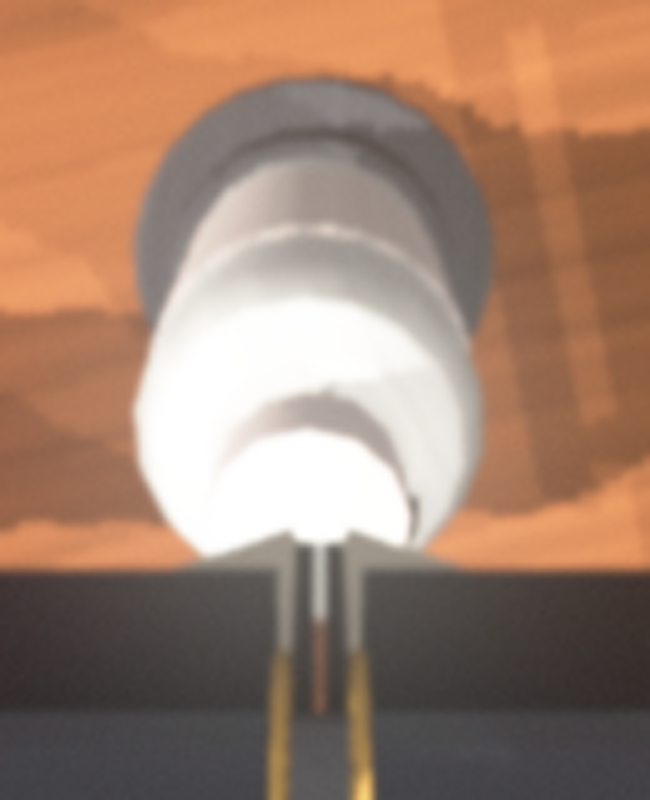

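Call:
arm_command([
  {"tx":0.4,"ty":0,"tz":0,"wx":0,"wy":0,"wz":0,"jaw":-1},
  {"tx":0.4,"ty":0,"tz":0,"wx":0,"wy":0,"wz":0,"jaw":-1},
  {"tx":0,"ty":0,"tz":0,"wx":0,"wy":0,"wz":0,"jaw":-1},
])

```text
time: 3.9
tool_pos: [416.2, 289.9, 173.7]
tcp_rot: [2.185, 1.57, -2.757]
contact_force: [0.9, -0.2, -0.4]
grip_width: 0.3
```

Call:
arm_command([
  {"tx":0.3,"ty":0,"tz":0,"wx":0,"wy":0,"wz":0,"jaw":-1},
  {"tx":0,"ty":0,"tz":0,"wx":0,"wy":0,"wz":0,"jaw":-1},
])

```text
time: 4.1
tool_pos: [416.5, 290.0, 171.1]
tcp_rot: [2.098, 1.57, -2.843]
contact_force: [0.6, -0.3, -0.1]
grip_width: 0.6
```

Call:
arm_command([
  {"tx":0.3,"ty":0,"tz":0,"wx":0,"wy":0,"wz":0,"jaw":-1},
  {"tx":0,"ty":0,"tz":0,"wx":0,"wy":0,"wz":0,"jaw":-1},
])

```text
time: 4.3
tool_pos: [416.5, 290.0, 168.1]
tcp_rot: [2.141, 1.57, -2.8]
contact_force: [1.1, -0.9, 0.6]
grip_width: 0.2
```

Call:
arm_command([
  {"tx":0.3,"ty":0,"tz":0,"wx":0,"wy":0,"wz":0,"jaw":-1},
  {"tx":0,"ty":0,"tz":0,"wx":0,"wy":0,"wz":0,"jaw":-1},
])

```text
time: 4.5
tool_pos: [416.4, 290.0, 165.1]
tcp_rot: [2.183, 1.57, -2.758]
contact_force: [0.3, -0.6, -0.8]
grip_width: 0.0
```

Call:
arm_command([
  {"tx":0.2,"ty":0,"tz":0,"wx":0,"wy":0,"wz":0,"jaw":-1},
  {"tx":0,"ty":0,"tz":0,"wx":0,"wy":0,"wz":0,"jaw":-1},
])

```text
time: 4.7
tool_pos: [416.5, 290.0, 163.2]
tcp_rot: [2.075, 1.57, -2.867]
contact_force: [0.0, -0.4, 0.3]
grip_width: -0.1
```

```bash
python3 -c "
from h import *
delta([417,290,185])
for n in ('side','wrist'): cv2.imwrite(f'pics/{n}4.png',imaging.capture(n))
crop('pics/side4.png',160,110,210,180,10,'pics/d8.png')
crop('pics/wrist4.png',190,120,320,280,5,'pics/d9.png')
"
```

```text
t 4.7 pos [416.5 290.  163.2] F [ 0.  -0.4  0.3] w -0.1
tool cm [-2.18 -0.05  0.01] z az 76.9 x [-3.e-04 -1.e-04 -1.e+00]
```

View pics/d8.png

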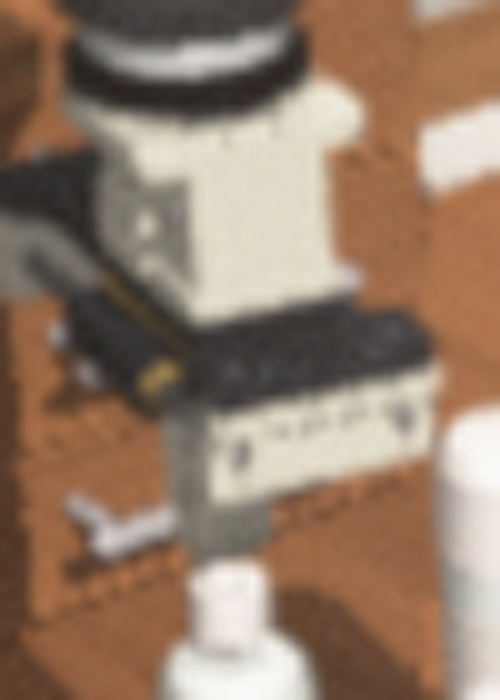

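View pics/d9.png

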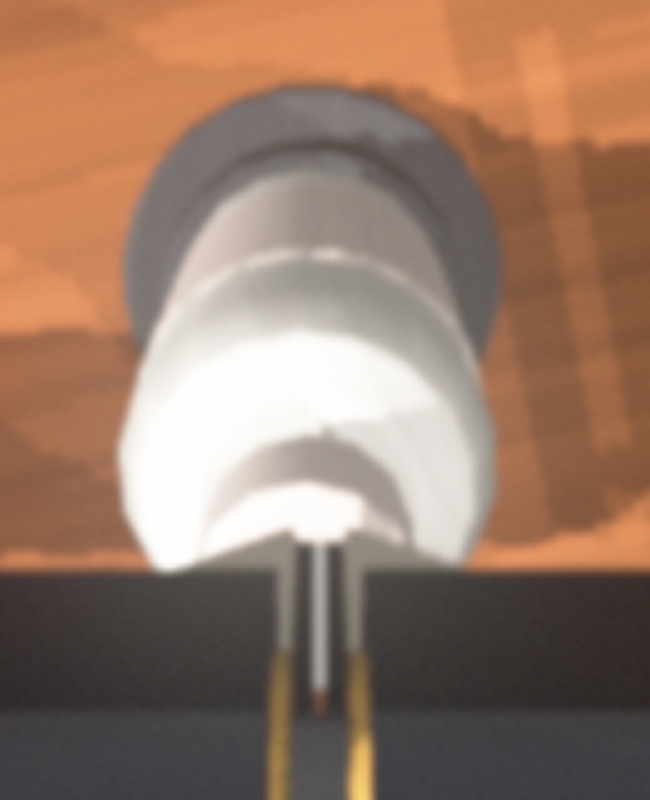

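Call:
arm_command([
  {"tx":0.3,"ty":0,"tz":0,"wx":0,"wy":0,"wz":0,"jaw":-1},
  {"tx":0,"ty":0,"tz":0,"wx":0,"wy":0,"wz":0,"jaw":-1},
])

```text
time: 5.0
tool_pos: [416.5, 290.0, 160.1]
tcp_rot: [2.147, 1.57, -2.794]
contact_force: [0.1, -0.2, 0.0]
grip_width: 0.6
```

Call:
arm_command([
  {"tx":0.3,"ty":0,"tz":0,"wx":0,"wy":0,"wz":0,"jaw":-1},
  {"tx":0,"ty":0,"tz":0,"wx":0,"wy":0,"wz":0,"jaw":-1},
])

```text
time: 5.2
tool_pos: [416.4, 290.0, 157.0]
tcp_rot: [2.125, 1.57, -2.816]
contact_force: [-0.2, -0.3, 0.5]
grip_width: 0.2
```

Call:
arm_command([
  {"tx":0.2,"ty":0,"tz":0,"wx":0,"wy":0,"wz":0,"jaw":-1},
  {"tx":0,"ty":0,"tz":0,"wx":0,"wy":0,"wz":0,"jaw":-1},
])

```text
time: 5.4
tool_pos: [416.7, 290.1, 155.5]
tcp_rot: [-0.657, 1.57, 0.685]
contact_force: [-0.0, -0.1, 2.9]
grip_width: 0.3
```

Call:
arm_command([
  {"tx":0.3,"ty":0,"tz":0,"wx":0,"wy":0,"wz":0,"jaw":-1},
  {"tx":0.2,"ty":0,"tz":0,"wx":0,"wy":0,"wz":0,"jaw":-1},
  {"tx":0,"ty":0,"tz":0,"wx":0,"wy":0,"wz":0,"jaw":-1},
])

```text
time: 5.7
tool_pos: [416.8, 290.2, 150.7]
tcp_rot: [-0.836, 1.57, 0.506]
contact_force: [-1.7, -0.3, 5.5]
grip_width: 0.5
```

Call:
arm_command([
  {"tx":0.1,"ty":0,"tz":0,"wx":0,"wy":0,"wz":0,"jaw":-1},
  {"tx":0,"ty":0,"tz":0,"wx":0,"wy":0,"wz":0,"jaw":-1},
])

```text
time: 5.9
tool_pos: [416.8, 290.2, 150.0]
tcp_rot: [-0.871, 1.57, 0.471]
contact_force: [-1.6, -0.8, 6.2]
grip_width: 0.5
```

Call:
arm_command([
  {"tx":0.1,"ty":0,"tz":0,"wx":0,"wy":0,"wz":0,"jaw":-1},
  {"tx":0,"ty":0,"tz":0,"wx":0,"wy":0,"wz":0,"jaw":-1},
])

```text
time: 6.1
tool_pos: [416.9, 290.2, 149.8]
tcp_rot: [-0.887, 1.569, 0.455]
contact_force: [-3.3, -1.6, 13.0]
grip_width: 0.5
```

Call:
arm_command([
  {"tx":0.1,"ty":0,"tz":0,"wx":0,"wy":0,"wz":0,"jaw":-1},
  {"tx":0,"ty":0,"tz":0,"wx":0,"wy":0,"wz":0,"jaw":-1},
  {"tx":0,"ty":0,"tz":0,"wx":0,"wy":0,"wz":0,"jaw":-1},
])

```text
time: 6.4
tool_pos: [416.9, 290.3, 149.7]
tcp_rot: [-0.921, 1.568, 0.421]
contact_force: [-5.4, -3.4, 20.0]
grip_width: 0.1
```

Call:
arm_command([
  {"tx":-0.5,"ty":0,"tz":0,"wx":0,"wy":0,"wz":0,"jaw":-1},
  {"tx":-1,"ty":0,"tz":0,"wx":0,"wy":0,"wz":0,"jaw":-1},
  {"tx":-2,"ty":0,"tz":0,"wx":0,"wy":0,"wz":0,"jaw":-1},
  {"tx":-2.5,"ty":0,"tz":0,"wx":0,"wy":0,"wz":0,"jaw":-1},
  {"tx":-2.5,"ty":0,"tz":0,"wx":0,"wy":0,"wz":0,"jaw":-1},
  {"tx":0,"ty":0,"tz":0,"wx":0,"wy":0,"wz":0,"jaw":-1},
])

```text
time: 7.0
tool_pos: [418.1, 290.9, 235.7]
tcp_rot: [-0.87, 1.565, 0.473]
contact_force: [0.6, 0.3, 0.0]
grip_width: 0.4
```

```bash
python3 -c "
from h import *
delta([560,-44,200],az=-.256)
for n in ('side','wrist'): cv2.imwrite(f'pics/{n}5.png',imaging.capture(n))
crop('pics/side5.png',160,110,210,180,10,'pics/e1.png')
"
```

```text
t 7.0 pos [418.1 290.9 235.7] F [0.6 0.3 0. ] w 0.4
tool cm [  3.55 -21.4  -29.41] z az 76.9 x [ 0.0054  0.0028 -1.    ]
rotvec tool [1.5981e+00 6.8000e-03 5.0000e-04]
```

View pics/e1.png

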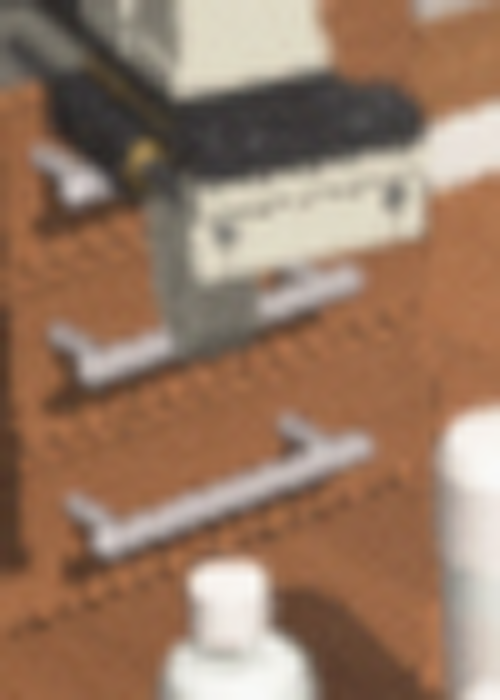

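Call:
arm_command([
  {"tx":0,"ty":-2.1,"tz":-2.9,"wx":0,"wy":0,"wz":0,"jaw":-0.13},
  {"tx":0,"ty":-2.1,"tz":-2.9,"wx":0,"wy":0,"wz":0,"jaw":-0.13},
  {"tx":0,"ty":-2.1,"tz":-2.9,"wx":0,"wy":0,"wz":0,"jaw":-0.13},
  {"tx":0,"ty":-2.1,"tz":-2.9,"wx":0,"wy":0,"wz":0,"jaw":-0.13},
  {"tx":0,"ty":-2.1,"tz":-2.9,"wx":0,"wy":0,"wz":0,"jaw":-0.13},
  {"tx":0,"ty":-2.1,"tz":-2.9,"wx":0,"wy":0,"wz":0,"jaw":-0.13},
  {"tx":0,"ty":-2.1,"tz":-2.9,"wx":0,"wy":0,"wz":0,"jaw":-0.13},
  {"tx":0,"ty":-2.1,"tz":-2.9,"wx":0,"wy":0,"wz":0,"jaw":-0.13},
  {"tx":0,"ty":-2.1,"tz":-2.9,"wx":0,"wy":0,"wz":0,"jaw":-0.13},
  {"tx":0,"ty":-2.1,"tz":-2.9,"wx":0,"wy":0,"wz":0,"jaw":-0.13},
  {"tx":0,"ty":0,"tz":0,"wx":0.145,"wy":0,"wz":0,"jaw":-0.13},
  {"tx":0,"ty":0,"tz":0,"wx":0.145,"wy":0,"wz":0,"jaw":-0.13},
  {"tx":0,"ty":0,"tz":0,"wx":0.145,"wy":0,"wz":0,"jaw":-0.13},
  {"tx":0,"ty":0,"tz":0,"wx":0.145,"wy":0,"wz":0,"jaw":-0.13},
  {"tx":0,"ty":0,"tz":0,"wx":0.145,"wy":0,"wz":0,"jaw":-0.13},
  {"tx":0,"ty":0,"tz":0,"wx":0.145,"wy":0,"wz":0,"jaw":-0.13},
  {"tx":0,"ty":0,"tz":0,"wx":0.145,"wy":0,"wz":0,"jaw":-0.13},
  {"tx":0,"ty":0,"tz":0,"wx":0.145,"wy":0,"wz":0,"jaw":-0.13},
  {"tx":0,"ty":0,"tz":0,"wx":0.145,"wy":0,"wz":0,"jaw":-0.13},
  {"tx":0,"ty":0,"tz":0,"wx":0.145,"wy":0,"wz":0,"jaw":-0.13},
])

```text
time: 9.1
tool_pos: [554.6, -39.9, 230.7]
tcp_rot: [3.015, 1.568, 2.901]
contact_force: [-0.5, 1.0, -0.1]
grip_width: 40.3
```

Call:
arm_command([
  {"tx":0,"ty":0,"tz":0,"wx":0.14,"wy":0,"wz":0,"jaw":-0.13},
  {"tx":0,"ty":0,"tz":0,"wx":0,"wy":0,"wz":0,"jaw":-0.13},
])

```text
time: 9.3
tool_pos: [554.7, -39.9, 230.9]
tcp_rot: [-3.13, 1.568, 2.904]
contact_force: [-0.3, -0.0, 0.5]
grip_width: 39.6
```

```bash
python3 -c "
from h import *
delta([584,-49.4,200],az=-.256)
print(readout.get_obs()['joint_positions'])
W=cam('wrist');o=imaging.capture('wrist');cv2.imwrite('pics/wrist6.png',o);cv2.imwrite('pics/wrist6b.png',cv2.resize(o,(768,576)))
cv2.imwrite('pics/top6.png',imaging.capture('top'));cv2.imwrite('pics/side6.png',imaging.capture('side'))
"
```

```text
t 9.3 pos [554.7 -39.9 230.9] F [-0.3 -0.   0.5] w 39.6
tool cm [ 3.08 -0.2   3.08] z az -14.3 x [-2.8e-03  7.0e-04 -1.0e+00]
rotvec tool [ 0.0068 -0.0029  0.    ]
[-2.09592416e-01  3.88725047e-01  1.40452642e+00  8.27464613e-05
  1.35123630e+00  3.96075741e-02]
```

View pics/wrist6b.png

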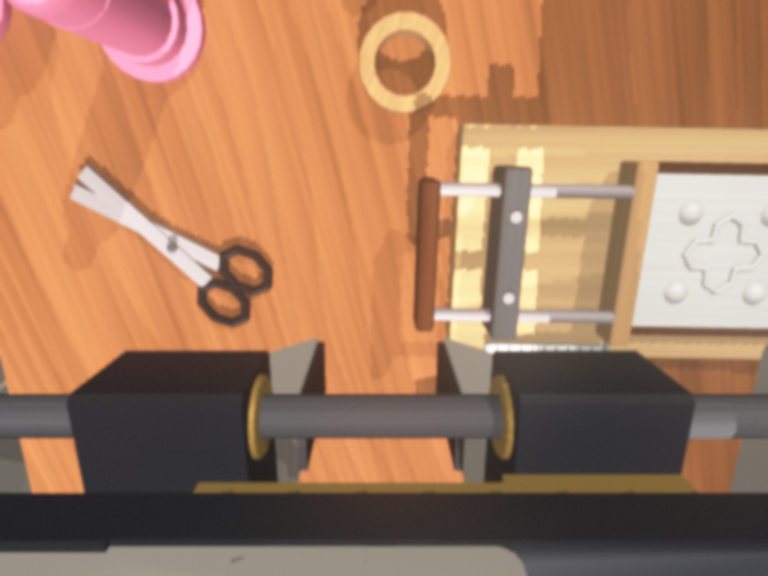

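View pics/side6.png

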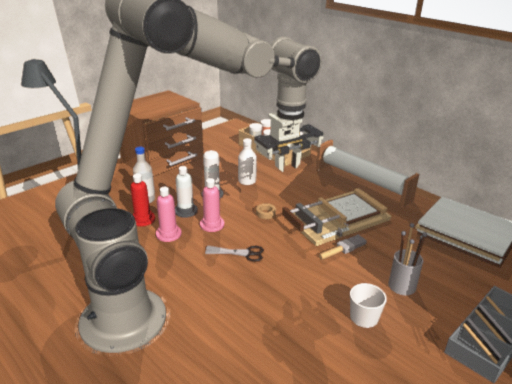

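```bash
python3 -c "
from h import *
W=cam('wrist')
f=lambda u,v,z:plane(W,((u+.5)/1.5-.5,(v+.5)/1.5-.5),z)
a=f(429,180,70);b=f(425,328,70);print(a,b,(a+b)/2,np.linalg.norm(a-b))
r=(f(443,190,55),f(632,192,55));print('rod',r,np.arctan2(*(r[1]-r[0])[[1,0]]))
r=(f(436,316,55),f(612,317,55));print('rod',r,np.arctan2(*(r[1]-r[0])[[1,0]]))
c,d=f(465,124,18),f(700,128,18);print('board',c,np.arctan2(*(d-c)[[1,0]]))
print('guide',f(500,250,60))
h=(a+b)/2;h[2]=55
delta(h+[0,0,-32],az=-.256)
crop('pics/wrist6.png',260,70,460,250,4,'pics/e2.png')
"
```

```text
[600.66773361   8.20005095  70.        ] [574.82445625 -95.14886167  70.        ] [587.74609493 -43.47440536  70.        ] 106.5310880645674
rod (array([610.06034121,  -2.10012974,  55.        ]), array([740.22227199, -36.07723388,  55.        ])) -0.2553393247290633
rod (array([585.18322774, -93.42661538,  55.        ]), array([ 715.66818435, -126.82462482,   55.        ])) -0.25057354350253513
board [640.38982778  38.26379066  18.        ] -0.2612351186508646
guide [640.74482292 -53.42178332  60.        ]
t 9.45 pos [555.  -39.9 231.6] F [ 0.8 -0.2 -0.1] w 39.9
tool cm [20.85  0.45  3.29] z az -14.0 x [-1.5e-03  4.0e-04 -1.0e+00]
rotvec tool [ 0.0114 -0.0016 -0.    ]
```

View pics/e2.png

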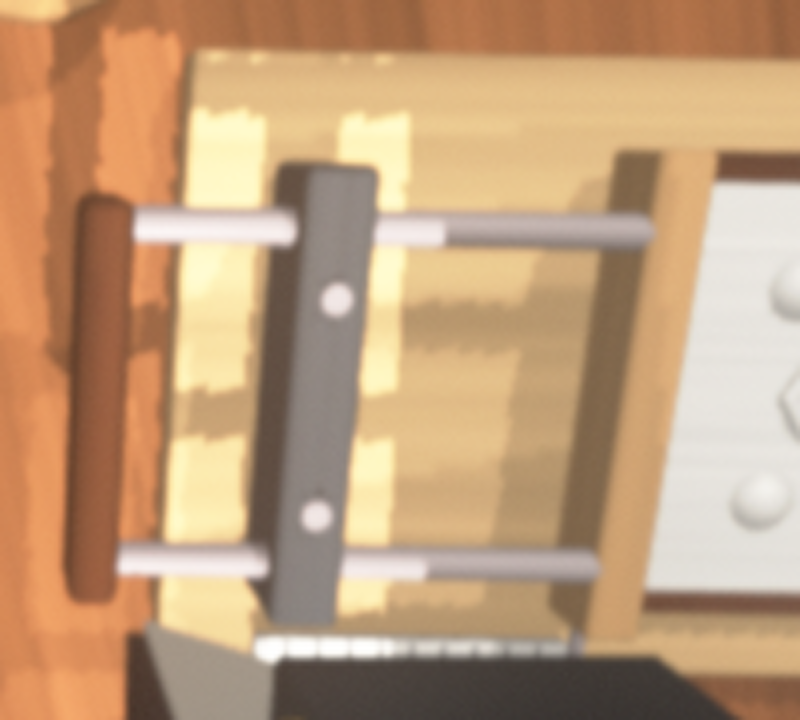

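Call:
arm_command([
  {"tx":2,"ty":0.1,"tz":0.8,"wx":0,"wy":0,"wz":0,"jaw":-0.13},
  {"tx":3,"ty":0.1,"tz":0.8,"wx":0,"wy":0,"wz":0,"jaw":-0.13},
  {"tx":3,"ty":0.1,"tz":0.8,"wx":0,"wy":0,"wz":0,"jaw":-0.13},
  {"tx":3,"ty":0,"tz":0.8,"wx":0,"wy":0,"wz":0,"jaw":-0.13},
  {"tx":1,"ty":0,"tz":0,"wx":0,"wy":0,"wz":0,"jaw":-0.13},
  {"tx":0,"ty":0,"tz":0,"wx":0,"wy":0,"wz":0,"jaw":-0.13},
])

```text
time: 10.05
tool_pos: [585.9, -44.7, 110.9]
tcp_rot: [-3.126, 1.567, 2.91]
contact_force: [0.3, -0.5, -0.1]
grip_width: 40.2
```

```bash
python3 -c "
from h import *
delta([587,-45,23],az=-.256)
o=imaging.capture('wrist');cv2.imwrite('pics/wrist7.png',o);cv2.imwrite('pics/wrist7b.png',cv2.resize(o,(768,576)))
cv2.imwrite('pics/side7.png',imaging.capture('side'))
crop('pics/side7.png',250,130,390,260,5,'pics/e3.png')
"
```

```text
t 10.05 pos [585.9 -44.7 110.9] F [ 0.3 -0.5 -0.1] w 40.2
tool cm [ 8.78 -0.    0.14] z az -14.1 x [-3.8e-03  9.0e-04 -1.0e+00]
rotvec tool [ 0.0093 -0.0039  0.0001]
```

View pics/wrist7b.png

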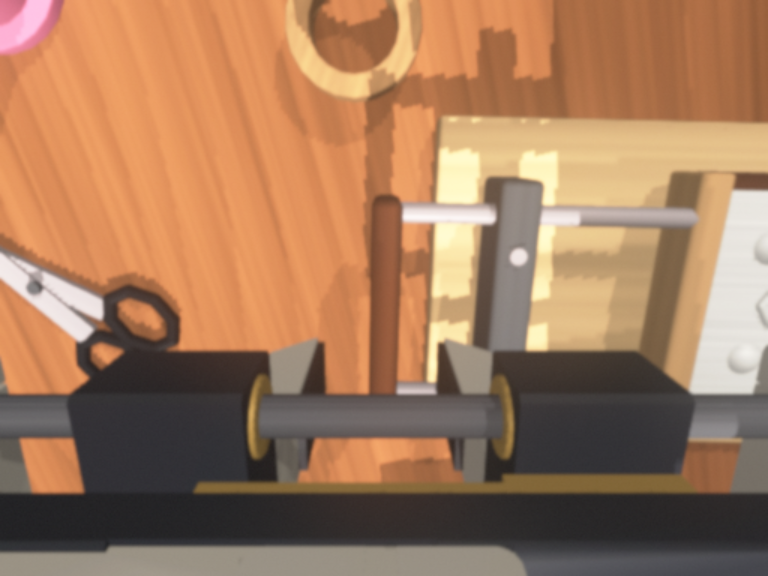

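View pics/e3.png

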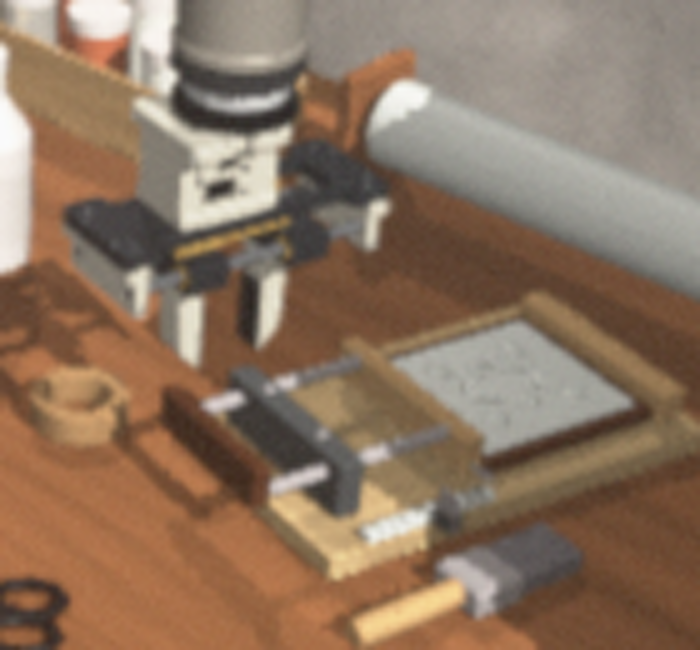

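Call:
arm_command([
  {"tx":2,"ty":0,"tz":0.1,"wx":0.009,"wy":0,"wz":0,"jaw":-0.13},
  {"tx":1.5,"ty":0,"tz":0,"wx":0,"wy":0,"wz":0,"jaw":-0.13},
  {"tx":1,"ty":0,"tz":0,"wx":0,"wy":0,"wz":0,"jaw":-0.13},
  {"tx":0.5,"ty":0,"tz":0,"wx":0,"wy":0,"wz":0,"jaw":-0.13},
  {"tx":0,"ty":0,"tz":0,"wx":0,"wy":0,"wz":0,"jaw":-0.13},
])

```text
time: 10.65
tool_pos: [588.2, -45.2, 62.8]
tcp_rot: [0.312, 1.57, 0.055]
contact_force: [-0.2, 0.5, 0.7]
grip_width: 40.2
```

```bash
python3 -c "
from h import *
delta([587,-45,23],az=-.256)
o=imaging.capture('wrist');cv2.imwrite('pics/wrist8.png',o)
cv2.imwrite('pics/side8.png',imaging.capture('side'))
crop('pics/side8.png',250,130,390,260,5,'pics/e5.png')
crop('pics/wrist8.png',170,100,400,300,3,'pics/e4.png')
"
```

```text
t 10.65 pos [588.2 -45.2  62.8] F [-0.2  0.5  0.7] w 40.2
tool cm [ 3.98 -0.01 -0.13] z az -14.7 x [ 4.e-04  0.e+00 -1.e+00]
rotvec tool [-0.0008  0.0003 -0.0001]
```

View pics/e4.png

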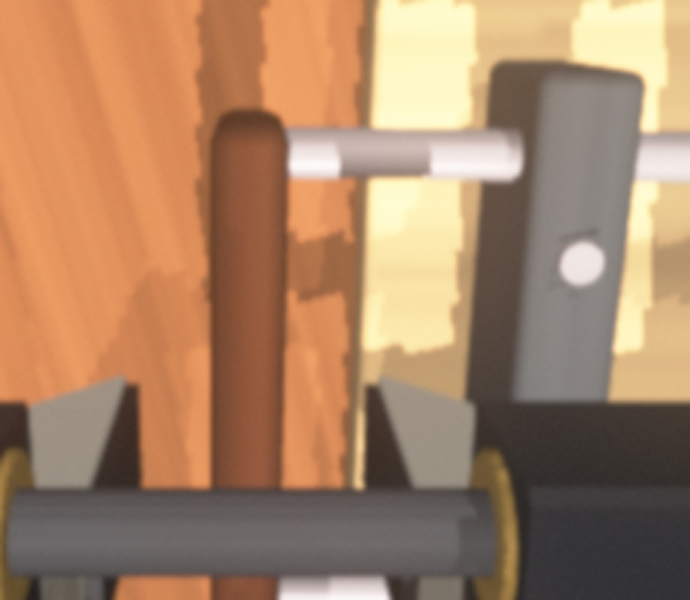

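View pics/e5.png

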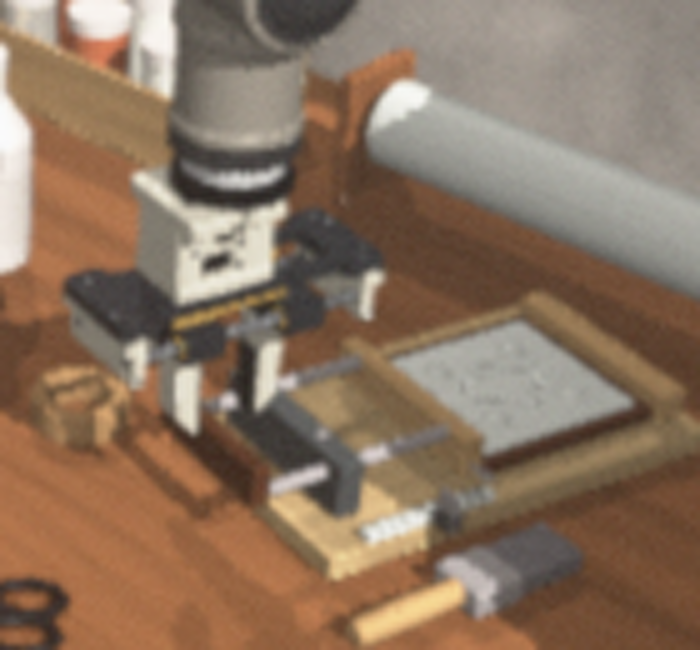

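Call:
arm_command([
  {"tx":1,"ty":0,"tz":-0.1,"wx":0,"wy":0,"wz":0,"jaw":-0.13},
  {"tx":1,"ty":0,"tz":0,"wx":0,"wy":0,"wz":0,"jaw":-0.13},
  {"tx":0.5,"ty":0,"tz":0,"wx":0,"wy":0,"wz":0,"jaw":-0.13},
  {"tx":0,"ty":0,"tz":0,"wx":0,"wy":0,"wz":0,"jaw":-0.13},
])

```text
time: 11.15
tool_pos: [586.3, -44.7, 36.1]
tcp_rot: [-3.124, 1.568, 2.902]
contact_force: [0.7, -0.4, -0.1]
grip_width: 40.0
```

Call:
arm_command([
  {"tx":0.5,"ty":0,"tz":0,"wx":0,"wy":0,"wz":0,"jaw":-0.13},
  {"tx":0.5,"ty":0,"tz":0,"wx":0,"wy":0,"wz":0,"jaw":-0.13},
  {"tx":0.4,"ty":0,"tz":0,"wx":0,"wy":0,"wz":0,"jaw":-0.13},
  {"tx":0,"ty":0,"tz":0,"wx":0,"wy":0,"wz":0,"jaw":-0.13},
])

```text
time: 11.55
tool_pos: [586.7, -44.8, 22.7]
tcp_rot: [3.104, 1.57, 2.847]
contact_force: [-0.4, 0.8, -0.8]
grip_width: 40.2
```

Call:
arm_command([
  {"tx":0,"ty":0,"tz":0,"wx":0,"wy":0,"wz":0,"jaw":-1},
  {"tx":0,"ty":0,"tz":0,"wx":0,"wy":0,"wz":0,"jaw":-1},
  {"tx":0,"ty":0,"tz":0,"wx":0,"wy":0,"wz":0,"jaw":-1},
  {"tx":0,"ty":0,"tz":0,"wx":0,"wy":0,"wz":0,"jaw":-1},
  {"tx":0,"ty":0,"tz":0,"wx":0,"wy":0,"wz":0,"jaw":-1},
])

```text
time: 12.05
tool_pos: [587.4, -45.0, 23.6]
tcp_rot: [0.459, 1.57, 0.202]
contact_force: [0.9, -0.1, 0.9]
grip_width: 13.8
```

```bash
python3 -c "
from h import *
delta([587,-45,23],az=-.256)
o=imaging.capture('wrist');cv2.imwrite('pics/wrist9.png',o)
cv2.imwrite('pics/side9.png',imaging.capture('side'));cv2.imwrite('pics/top9.png',imaging.capture('top'))
crop('pics/side9.png',270,170,370,260,7,'pics/e7.png')
crop('pics/top9.png',250,80,350,180,6,'pics/e8.png')
crop('pics/wrist9.png',170,100,512,384,2,'pics/e6.png')
"
```

```text
t 12.05 pos [587.4 -45.   23.6] F [ 0.9 -0.1  0.9] w 13.8
tool cm [ 0.06 -0.01 -0.04] z az -14.8 x [ 6.e-04  1.e-04 -1.e+00]
rotvec tool [-0.0017  0.0006 -0.0003]
```

View pics/e6.png

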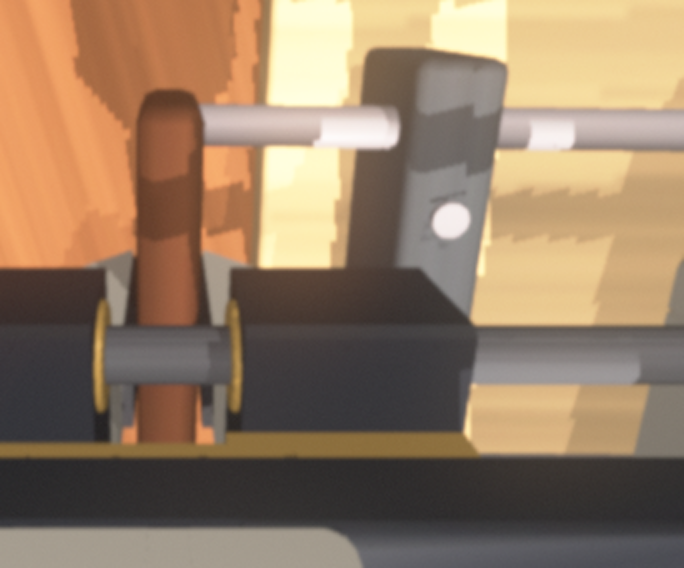

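View pics/e7.png

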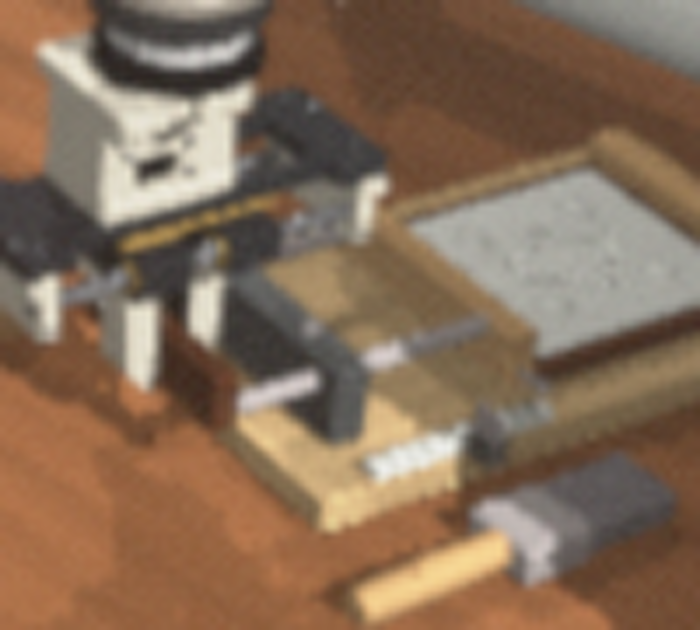

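View pics/e8.png

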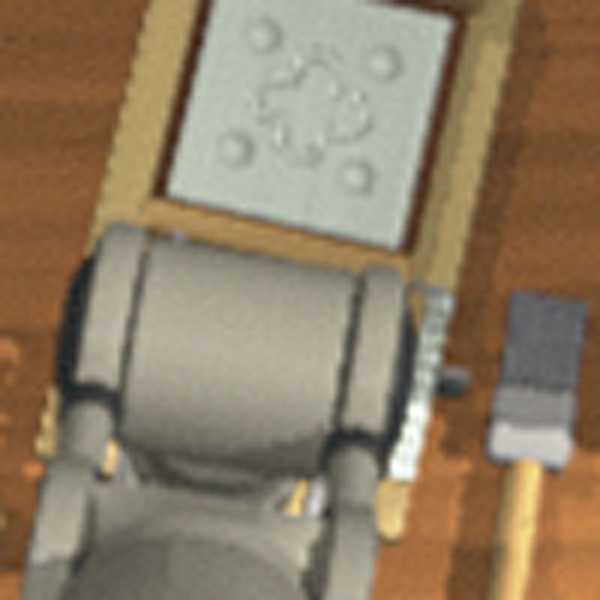

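```bash
python3 -c "
from h import *
print(readout.get_obs()['joint_positions'].round(3))
W=cam('wrist')
# jig frame guess
h=np.array([587.4,-45,55]);a=-.256
ex=np.array([np.cos(a),np.sin(a),0]);ey=np.array([-np.sin(a),np.cos(a),0])
for X in ((50,-95),(50,95),(100,95),(130,95),(130,110)): print(X,proj(W,h+X[0]*ex+X[1]*ey+[0,0,-20]))
"
```

```text
[-0.207  0.661  1.563  0.     0.917  0.051]
(50, -95) [333.93458755 384.94768775]
(50, 95) [361.48910447  56.85368679]
(100, 95) [469.70868817  56.6477914 ]
(130, 95) [534.63088094  56.52427236]
(130, 110) [542.60418603  20.49905114]
```

```bash
python3 -c "
from h import *
T=cam('top')
print('tin',plane(T,(408,152),50),plane(T,(428,140),200),plane(T,(440,138),200))
print('pointer?',plane(T,(210+433/4,50+303/4),45),'mark',plane(T,(210+460/4,50+375/4),25))
h=np.array([587.4,-45,0]);a=-.256
ex=np.array([np.cos(a),np.sin(a),0]);ey=np.array([-np.sin(a),np.cos(a),0])
for p in (plane(T,(210+433/4,50+303/4),45),plane(T,(210+460/4,50+375/4),25)): print((p-h)@ex,(p-h)@ey)
"
```

```text
tin [ 624.00345048 -419.11709526   50.        ] [ 617.61358868 -429.01905356  200.        ] [ 622.17173885 -461.74637698  200.        ]
pointer? [ 715.66789873 -156.05347095   45.        ] mark [ 664.1048076  -176.19023852   25.        ]
152.2078970779938 -74.9552087729972
107.42410810522338 -107.49217268357556
```

Call:
arm_command([
  {"tx":0,"ty":0,"tz":0,"wx":0,"wy":0,"wz":0,"jaw":-0.13},
  {"tx":0,"ty":0,"tz":0,"wx":0,"wy":0,"wz":0,"jaw":-0.13},
  {"tx":-1,"ty":0,"tz":0,"wx":0,"wy":0,"wz":0,"jaw":-0.13},
  {"tx":-3,"ty":0,"tz":0,"wx":0,"wy":0,"wz":0,"jaw":-0.13},
  {"tx":-3,"ty":0,"tz":0,"wx":0,"wy":0,"wz":0,"jaw":-0.13},
  {"tx":-3,"ty":0,"tz":0,"wx":0,"wy":0,"wz":0,"jaw":-0.13},
  {"tx":-3,"ty":0,"tz":0,"wx":0,"wy":0,"wz":0,"jaw":-0.13},
  {"tx":0,"ty":-2.8,"tz":2.6,"wx":0,"wy":0,"wz":0,"jaw":-0.13},
  {"tx":0,"ty":-2.8,"tz":2.6,"wx":0,"wy":0,"wz":0,"jaw":-0.13},
  {"tx":0,"ty":-2.8,"tz":2.6,"wx":0,"wy":0,"wz":0,"jaw":-0.13},
  {"tx":0,"ty":-2.8,"tz":2.6,"wx":0,"wy":0,"wz":0,"jaw":-0.13},
  {"tx":0,"ty":-2.8,"tz":2.4,"wx":0,"wy":0,"wz":0,"jaw":-0.13},
  {"tx":0,"ty":0,"tz":0,"wx":0,"wy":0,"wz":0,"jaw":-0.13},
  {"tx":0,"ty":0,"tz":0,"wx":0,"wy":0,"wz":0,"jaw":-0.13},
])

```text
time: 13.6
tool_pos: [675.0, -213.4, 153.2]
tcp_rot: [2.601, 1.57, 2.343]
contact_force: [-0.5, 0.7, 0.9]
grip_width: 40.3
```

```bash
python3 -c "
from h import *
delta([587,-45,23],az=-.256)
import json;o=readout.get_obs();json.dump({k:list(o[k]) for k in('tool_pos','tcp_rot')},open('o10.json','w'))
i=imaging.capture('wrist');cv2.imwrite('pics/wrist10.png',i);cv2.imwrite('pics/wrist10b.png',cv2.resize(i,(768,576)))
"
```

```text
t 13.6 pos [ 675.  -213.4  153.2] F [-0.5  0.7  0.9] w 40.3
tool cm [ 13.03  14.03 -12.8 ] z az -14.8 x [-6.e-04  6.e-04 -1.e+00]
rotvec tool [-0.0022 -0.0008 -0.0005]
```

View pics/wrist10b.png

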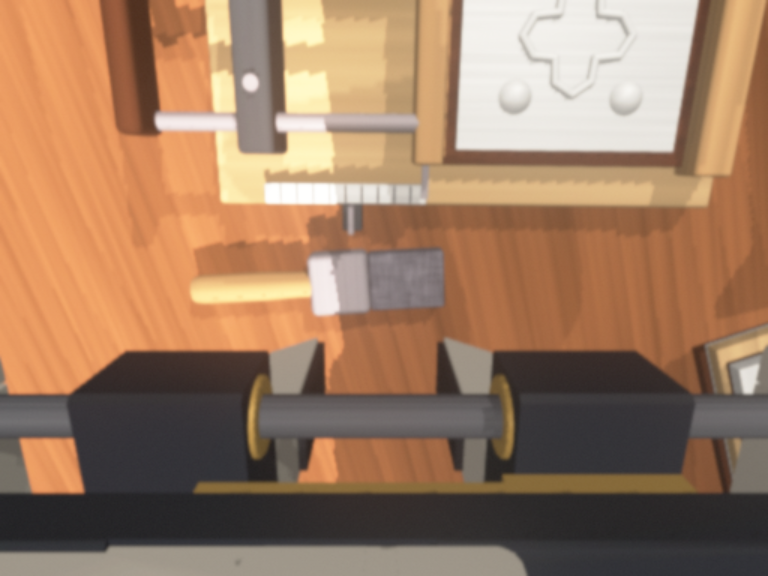

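```bash
python3 -c "
from h import *
crop('pics/wrist10.png',205,95,305,165,8,'pics/f1.png')
"
```

```text
(no output)
```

View pics/f1.png

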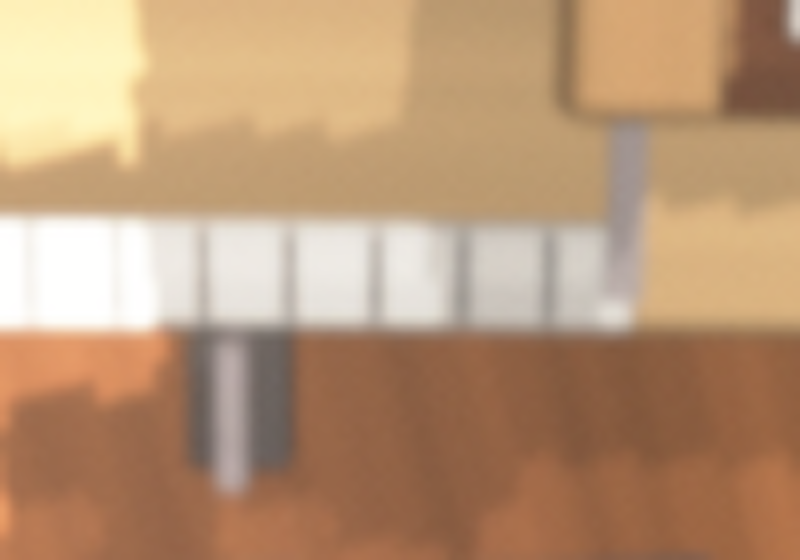

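Call:
arm_command([
  {"tx":0,"ty":0,"tz":1.3,"wx":0,"wy":0,"wz":0,"jaw":-0.13},
  {"tx":0,"ty":0,"tz":1.3,"wx":0,"wy":0,"wz":0,"jaw":-0.13},
  {"tx":0,"ty":0,"tz":0,"wx":0,"wy":0,"wz":0,"jaw":-0.13},
  {"tx":0,"ty":0,"tz":0,"wx":0,"wy":0,"wz":0,"jaw":-0.13},
])

```text
time: 14.05
tool_pos: [700.1, -218.2, 153.6]
tcp_rot: [2.786, 1.57, 2.531]
contact_force: [0.3, -0.2, 1.0]
grip_width: 39.7
```

```bash
python3 -c "
from h import *
delta([587,-45,23],az=-.256)
import json;o=readout.get_obs();json.dump({k:list(o[k]) for k in('tool_pos','tcp_rot')},open('o11.json','w'))
i=imaging.capture('wrist');cv2.imwrite('pics/wrist11.png',i)
crop('pics/wrist11.png',175,95,275,165,8,'pics/f2.png')
"
```

```text
t 14.05 pos [ 700.1 -218.2  153.6] F [ 0.3 -0.2  1. ] w 39.7
tool cm [ 13.07  13.89 -15.32] z az -14.6 x [-5.e-04  4.e-04 -1.e+00]
rotvec tool [ 0.0003 -0.0006 -0.0002]
```

Call:
arm_command([
  {"tx":0,"ty":0,"tz":-2.2,"wx":0,"wy":0,"wz":0,"jaw":-0.13},
  {"tx":0,"ty":0,"tz":-2.2,"wx":0,"wy":0,"wz":0,"jaw":-0.13},
  {"tx":0,"ty":0,"tz":0,"wx":0,"wy":0,"wz":0,"jaw":-0.13},
  {"tx":0,"ty":0,"tz":0,"wx":0,"wy":0,"wz":0,"jaw":-0.13},
])

```text
time: 14.5
tool_pos: [657.9, -208.1, 154.4]
tcp_rot: [-0.03, 1.57, -0.287]
contact_force: [0.2, -0.5, -0.2]
grip_width: 39.7
```

```bash
python3 -c "
from h import *
delta([587,-45,23],az=-.256)
import json;o=readout.get_obs();json.dump({k:list(o[k]) for k in('tool_pos','tcp_rot')},open('o12.json','w'))
i=imaging.capture('wrist');cv2.imwrite('pics/wrist12.png',i)
crop('pics/wrist12.png',225,95,325,165,8,'pics/f3.png')
"
```

```text
t 14.5 pos [ 657.9 -208.1  154.4] F [ 0.2 -0.5 -0.2] w 39.7
tool cm [ 13.13  13.97 -11.02] z az -14.7 x [ 1.2e-03 -4.0e-04 -1.0e+00]
rotvec tool [-0.0009  0.0013  0.    ]
```

View pics/f2.png

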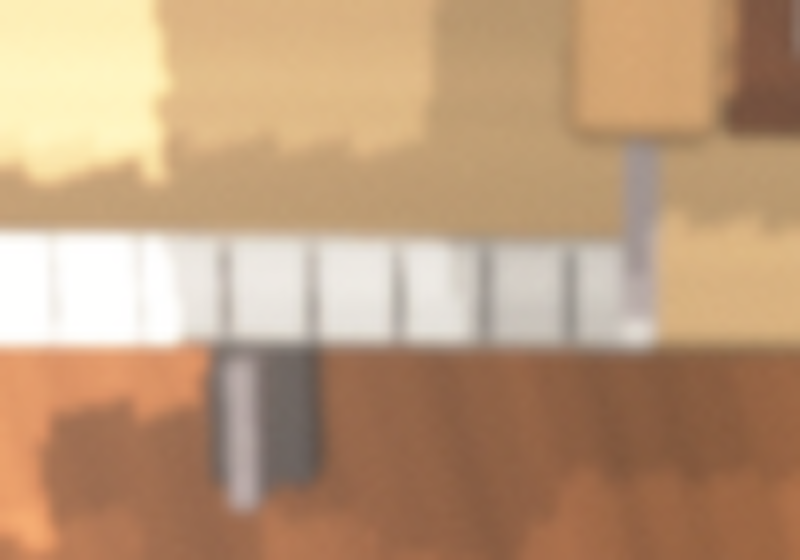

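View pics/f3.png

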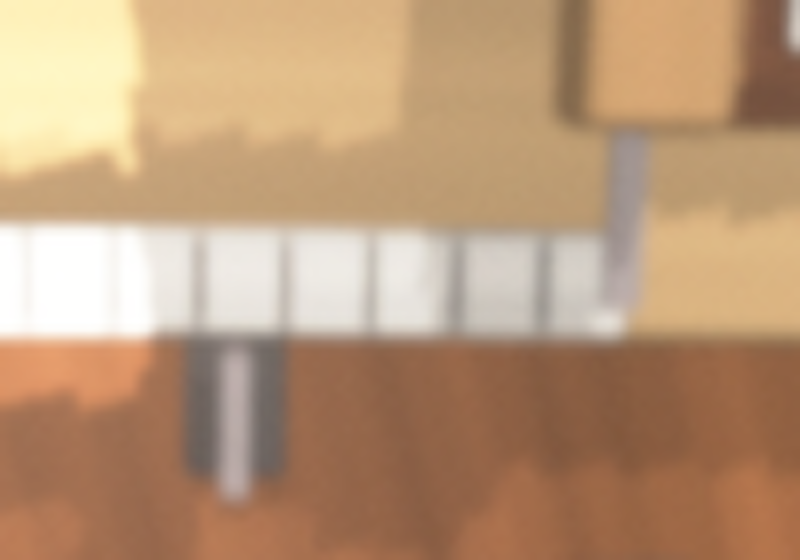

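```bash
cat > m.py <<'E'
from h import *
import json
C=[cam('wrist',{k:np.array(v) for k,v in json.load(open(f'o{i}.json')).items()}) for i in (10,11,12)]
X0=[205,175,225]
g=lambda i,x,y:(X0[i]+(x+.5)/8-.5,95+(y+.5)/8-.5)
a=-.2565
ex=np.array([np.cos(a),np.sin(a),0]);ey=np.array([-np.sin(a),np.cos(a),0])
h=np.array([587.4,-45,0])
tip={0:(615,318),1:(636,335),2:(608,325)}
finT={0:(231,490),1:(244,505),2:(235,497)}
tick={0:(203,328),1:(226,345),2:(198,338)}
for n,P in (('tip',tip),('fin',finT),('tickA',tick)):
  for i,j in ((1,2),(0,1),(0,2)):
    p,e=tri(C[i],g(i,*P[i]),C[j],g(j,*P[j]));print(n,i,j,p.round(1),e.round(1),'jig',((p-h)@ex).round(2),((p-h)@ey).round(2))
  for z in (20,30,44):print('  z',z,[((plane(C[i],g(i,*P[i]),z)-h)@ex).round(2) for i in range(3)])
E
python3 m.py
```

```text
tip 1 2 [ 711.9 -175.1   26. ] 0.0 jig 153.4 -94.31
tip 0 1 [ 711.8 -175.2   24.2] 0.2 jig 153.39 -94.39
tip 0 2 [ 711.6 -174.7   28.7] 0.2 jig 152.99 -93.93
  z 20 [np.float64(153.75), np.float64(153.41), np.float64(154.28)]
  z 30 [np.float64(152.89), np.float64(153.39), np.float64(152.8)]
  z 44 [np.float64(151.69), np.float64(153.37), np.float64(150.74)]
fin 1 2 [ 665.8 -180.4   44.6] 0.2 jig 110.17 -111.11
fin 0 1 [ 665.1 -180.7   40.9] 0.1 jig 109.59 -111.58
fin 0 2 [ 666.  -179.5   49.9] 0.3 jig 110.16 -110.2
  z 20 [np.float64(108.25), np.float64(106.39), np.float64(110.24)]
  z 30 [np.float64(108.89), np.float64(107.93), np.float64(110.21)]
  z 44 [np.float64(109.79), np.float64(110.07), np.float64(110.17)]
tickA 1 2 [ 665.6 -164.4   25.6] 0.2 jig 105.94 -95.65
tickA 0 1 [ 665.3 -164.2   23.6] 0.4 jig 105.61 -95.56
tickA 0 2 [ 665.8 -163.9   29.5] 0.6 jig 106.01 -95.09
  z 20 [np.float64(105.33), np.float64(105.05), np.float64(105.88)]
  z 30 [np.float64(106.06), np.float64(106.63), np.float64(105.99)]
  z 44 [np.float64(107.1), np.float64(108.83), np.float64(106.15)]
```

Call:
arm_command([
  {"tx":0,"ty":2.8,"tz":-2.2,"wx":0,"wy":0,"wz":0,"jaw":-0.13},
  {"tx":0,"ty":2.8,"tz":-2.2,"wx":0,"wy":0,"wz":0,"jaw":-0.13},
  {"tx":0,"ty":2.8,"tz":-2.2,"wx":0,"wy":0,"wz":0,"jaw":-0.13},
  {"tx":0,"ty":2.8,"tz":-2.2,"wx":0,"wy":0,"wz":0,"jaw":-0.13},
  {"tx":0,"ty":2.8,"tz":-2.2,"wx":0,"wy":0,"wz":0,"jaw":-0.13},
  {"tx":2,"ty":0,"tz":0,"wx":0,"wy":0,"wz":0,"jaw":-0.13},
  {"tx":3,"ty":0,"tz":0,"wx":0,"wy":0,"wz":0,"jaw":-0.13},
  {"tx":2,"ty":0,"tz":0,"wx":0,"wy":0,"wz":0,"jaw":-0.13},
  {"tx":1,"ty":0,"tz":0,"wx":0,"wy":0,"wz":0,"jaw":-0.13},
  {"tx":0,"ty":0,"tz":0,"wx":0,"wy":0,"wz":0,"jaw":-0.13},
  {"tx":0,"ty":0,"tz":0,"wx":0,"wy":0,"wz":0,"jaw":-0.13},
])

```text
time: 15.65
tool_pos: [588.0, -45.1, 74.1]
tcp_rot: [0.139, 1.569, -0.118]
contact_force: [-0.9, -0.4, 0.3]
grip_width: 39.6
```

```bash
python3 -c "
from h import *
delta([587.2,-45,23],az=-.256)"
```

```text
t 15.65 pos [588.  -45.1  74.1] F [-0.9 -0.4  0.3] w 39.6
tool cm [ 5.11 -0.01 -0.09] z az -14.7 x [ 1.4e-03 -2.0e-04 -1.0e+00]
rotvec tool [-0.0011  0.0014 -0.0002]
```

Call:
arm_command([
  {"tx":1,"ty":0,"tz":0,"wx":0,"wy":0,"wz":0,"jaw":-0.13},
  {"tx":1.5,"ty":0,"tz":0,"wx":0,"wy":0,"wz":0,"jaw":-0.13},
  {"tx":1.5,"ty":0,"tz":0,"wx":0,"wy":0,"wz":0,"jaw":-0.13},
  {"tx":1,"ty":0,"tz":0,"wx":0,"wy":0,"wz":0,"jaw":-0.13},
  {"tx":0,"ty":0,"tz":0,"wx":0,"wy":0,"wz":0,"jaw":-0.13},
  {"tx":0,"ty":0,"tz":0,"wx":0,"wy":0,"wz":0,"jaw":-1},
  {"tx":0,"ty":0,"tz":0,"wx":0,"wy":0,"wz":0,"jaw":-1},
  {"tx":0,"ty":0,"tz":0,"wx":0,"wy":0,"wz":0,"jaw":-1},
  {"tx":0,"ty":0,"tz":0,"wx":0,"wy":0,"wz":0,"jaw":-1},
  {"tx":0,"ty":0,"tz":0,"wx":0,"wy":0,"wz":0,"jaw":-1},
  {"tx":0,"ty":0,"tz":0,"wx":0,"wy":0,"wz":0,"jaw":-1},
])

```text
time: 16.75
tool_pos: [587.4, -44.9, 24.0]
tcp_rot: [0.342, 1.57, 0.084]
contact_force: [-0.8, 0.4, 5.1]
grip_width: 13.6
```

```bash
python3 -c "
from h import *
delta([587.2,-45,23],az=-.256)
cv2.imwrite('pics/side13.png',imaging.capture('side'));delta([587.2,-45,23])
crop('pics/side13.png',270,170,370,260,7,'pics/g1.png')
"
```

```text
t 16.75 pos [587.4 -44.9  24. ] F [-0.8  0.4  5.1] w 13.6
tool cm [ 0.1  -0.01 -0.02] z az -14.7 x [ 8.e-04  1.e-04 -1.e+00]
rotvec tool [-0.0014  0.0007 -0.0003]
t 16.8 pos [587.4 -44.9  24. ] F [-1.2 -0.2  4.9] w 13.9
tool cm [ 0.1  -0.01 -0.01] z az -14.7 x [ 7.e-04  1.e-04 -1.e+00]
```

View pics/g1.png

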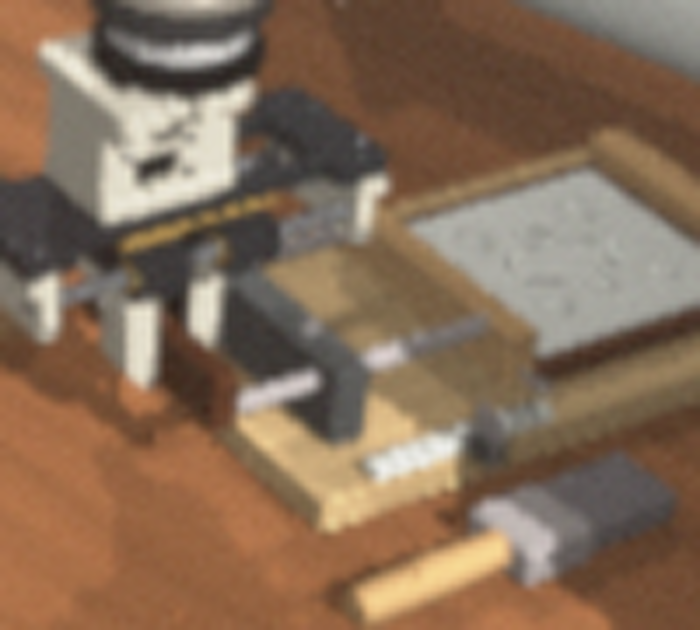

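Call:
arm_command([
  {"tx":0,"ty":0,"tz":-0.4,"wx":0,"wy":0,"wz":0,"jaw":-1},
  {"tx":0,"ty":0,"tz":-0.6,"wx":0,"wy":0,"wz":0,"jaw":-1},
  {"tx":0,"ty":0,"tz":-0.6,"wx":0,"wy":0,"wz":0,"jaw":-1},
  {"tx":0,"ty":0,"tz":-0.6,"wx":0,"wy":0,"wz":0,"jaw":-1},
  {"tx":0,"ty":0,"tz":-0.6,"wx":0,"wy":0,"wz":0,"jaw":-1},
  {"tx":0,"ty":0,"tz":-0.6,"wx":0,"wy":0,"wz":0,"jaw":-1},
  {"tx":0,"ty":0,"tz":-0.5,"wx":0,"wy":0,"wz":0,"jaw":-1},
  {"tx":0,"ty":0,"tz":-0.3,"wx":0,"wy":0,"wz":0,"jaw":-1},
  {"tx":0,"ty":0,"tz":0,"wx":0,"wy":0,"wz":0,"jaw":-1},
  {"tx":0,"ty":0,"tz":0,"wx":0,"wy":0,"wz":0,"jaw":-1},
  {"tx":0,"ty":0,"tz":0,"wx":0,"wy":0,"wz":0,"jaw":-1},
])

```text
time: 17.9
tool_pos: [549.1, -34.4, 24.0]
tcp_rot: [0.173, 1.565, -0.085]
contact_force: [9.5, -0.3, -1.1]
grip_width: 13.6
```

```bash
python3 -c "
from h import *
a=-.2565;ex=np.array([np.cos(a),np.sin(a),0]);ey=np.array([-np.sin(a),np.cos(a),0]);h=np.array([587.4,-44.9,24])
delta([587.2,-45,23],az=-.256);o=readout.get_obs();d=o['tool_pos']-h;print(d@ex,d@ey,o['contact_force']@ex)
for n in('side','top','wrist'): cv2.imwrite(f'pics/{n}14.png',imaging.capture(n))
o=readout.get_obs();d=o['tool_pos']-h;print(d@ex,d@ey,o['contact_force']@ex)
crop('pics/side14.png',270,170,370,260,7,'pics/g2.png')
crop('pics/top14.png',270,90,350,170,7,'pics/g3.png')
crop('pics/wrist14.png',170,100,512,384,2,'pics/g4.png')
"
```

```text
t 17.9 pos [549.1 -34.4  24. ] F [ 9.5 -0.3 -1.1] w 13.6
tool cm [ 0.12 -0.05  3.96] z az -14.7 x [ 5.8e-03 -5.0e-04 -1.0e+00]
rotvec tool [-0.0013  0.0058 -0.001 ]
-39.72610212625943 0.4297136603995497 9.28410872344898
-39.67318767025655 0.44094412183853393 8.53229308691057
```

View pics/g2.png

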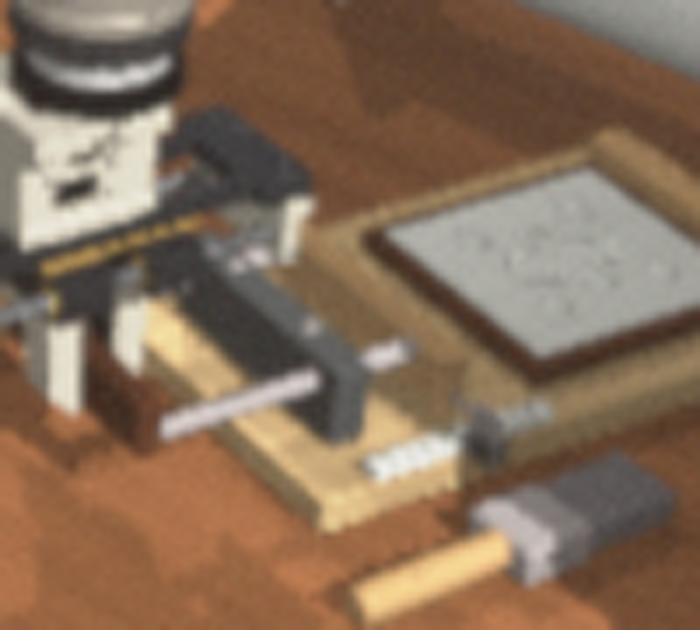

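View pics/g3.png

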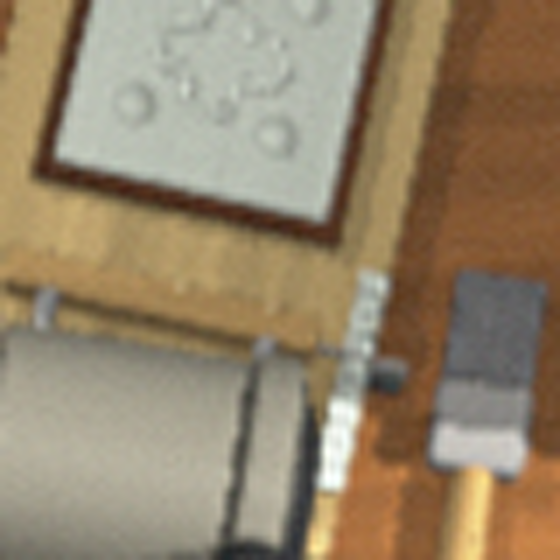

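View pics/g4.png

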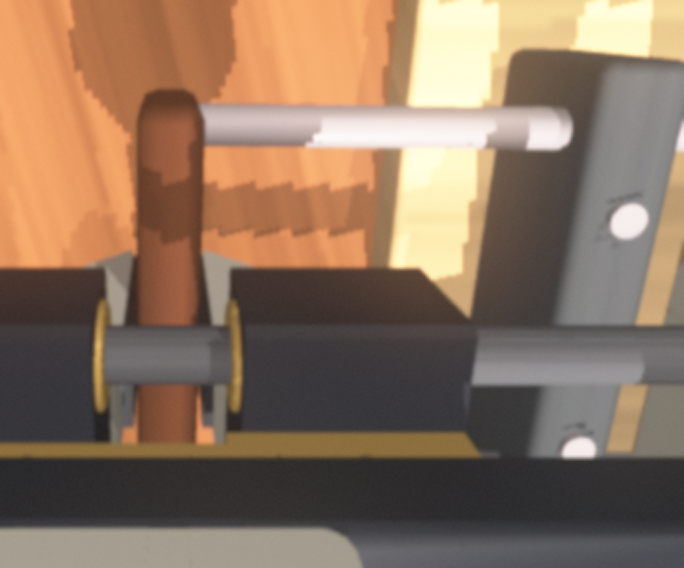

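Call:
arm_command([
  {"tx":0,"ty":0,"tz":-0.2,"wx":0,"wy":0,"wz":0,"jaw":-1},
  {"tx":0,"ty":0,"tz":-0.15,"wx":0,"wy":0,"wz":0,"jaw":-1},
  {"tx":0,"ty":0,"tz":0,"wx":0,"wy":0,"wz":0,"jaw":-1},
  {"tx":0,"ty":0,"tz":0,"wx":0,"wy":0,"wz":0,"jaw":-1},
  {"tx":0,"ty":0,"tz":0,"wx":0,"wy":0,"wz":0,"jaw":-1},
])

```text
time: 18.55
tool_pos: [545.9, -33.5, 24.0]
tcp_rot: [0.169, 1.565, -0.089]
contact_force: [8.6, 0.9, -1.0]
grip_width: 13.6
```

```bash
cat > q.py <<'E'
from h import *
import sys
a=-.2565;ex=np.array([np.cos(a),np.sin(a),0]);ey=np.array([-np.sin(a),np.cos(a),0]);h=np.array([587.4,-44.9,24])-32*np.array([7.5e-4,1e-4,-1])
for i,n in enumerate(('side','top','wrist')):
  o=readout.get_obs();M=R.from_euler('xyz',o['tcp_rot']).as_matrix()
  g=o['tool_pos']-32*M[:,0];print(round(o['time'],2),'grasp disp',((g-h)@ex).round(2),((g-h)@ey).round(2),'F',(o['contact_force']@ex).round(1),M[:,0].round(4))
  cv2.imwrite(f'pics/{n}{sys.argv[1]}.png',imaging.capture(n))
crop(f'pics/side{sys.argv[1]}.png',320,200,370,250,14,f'pics/s{sys.argv[1]}.png')
crop(f'pics/top{sys.argv[1]}.png',300,115,350,165,14,f'pics/t{sys.argv[1]}.png')
E
python3 q.py 15
```

```text
18.55 grasp disp -43.24 0.45 F 8.1 [ 6.2e-03 -5.0e-04 -1.0e+00]
18.6 grasp disp -43.22 0.43 F 9.4 [ 6.2e-03 -5.0e-04 -1.0e+00]
18.65 grasp disp -43.22 0.47 F 9.4 [ 6.2e-03 -5.0e-04 -1.0e+00]
```

View pics/s15.png

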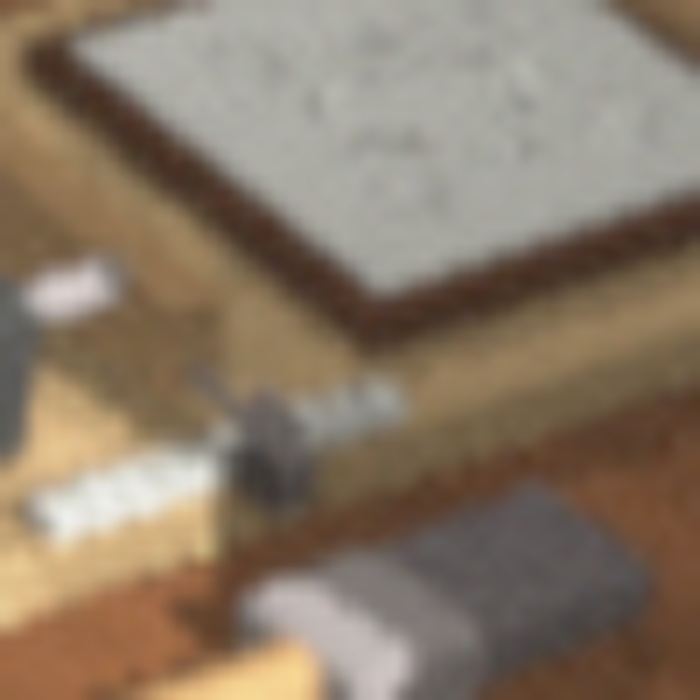

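View pics/t15.png

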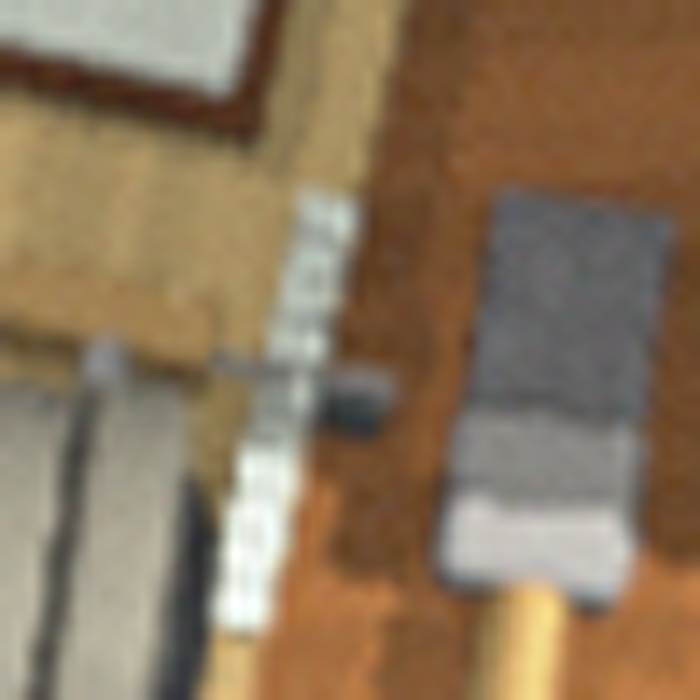

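```bash
python3 -c "
from plant import bot
print(bot.close_job())"
```

```text
the job is handed in; nothing more can be done
None
```

I sprayed the panel, then pulled the jig's jaw out to the mark, and handed the job in at about 18.7 s with the gripper still holding the handle there.

- **Spray:** I pressed the uncapped can's nozzle with the closed fingertips. It moved about 6 mm, and the force then rose from about 6 N to 20 N at the stop. A side picture after I lifted off showed the nozzle back up.
- **Pull distance:** With the wrist camera over the rail, casting rays from three positions put the pointer 43.2 mm from the fin. Counting rail ticks gave 43.4 mm.
- **Pull:** The handle was gripped at 13.6 mm opening. By the arm's own readings it moved 43.2 mm and held steady, with about 9 N from the spring. The last top view shows the pointer in line with the fin.
- **Limits of the last check:** In the last side view the fin hides the pointer tip, and the gripper blocks the wrist camera's view of the rail. Final alignment therefore rests on the measured travel (within about 0.5 mm) and the top view.
- **A reading that disagreed:** The fingertips touched the nozzle with the reported TCP about 35 mm lower than the stated tool geometry implies. I used the measured offset for the handle grasp.
- **Extra grip:** I gripped the handle once, let go without pulling to make the measurement, then gripped it again.
- **Other objects:** I planned the moves to clear the other objects and saw nothing disturbed in the pictures I took. I did not compare every object's position at the end.

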